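Couple a thickness probe and hold it square on the marked sample

TASK

Take the pen-shaped thickness probe out of its stand and dip its tip well down into the small open white pot, to wet it. Then set the tip inside the ring marked on the sloping sample plate, with the probe square to that face, and press gently so that the sprung plate sinks roughly half-way (about 5 N), never hard. Finish still holding the probe there in the gripper for the reading, and leave the pot and the other things on the bench where they stand.

Things in the scene. Friction and masses are not known exactly. Their poses are not given: they have to be found in the camera images.
- probe_grip (a point): Centre of the grey handle of the thickness probe (130 g or so). The probe is a straight pen 140 mm long: square handle 24 x 24 mm, 80 mm long, above a round steel stem of 14 mm diameter, 60 mm long, with a white blunt tip (flat, about 9 mm across, bevelled). z runs along the probe from tip to handle end; the tip is 100 mm from this point along -z; x and y are square to the handle's flat sides. It starts upright in its stand, hanging on the handle's shoulder.
- probe_tip (a point): Centre of the end face of the probe's tip; same axes as probe_grip.
- stand: Black block, fixed, 76 x 76 mm and 65 mm high, with an upright through hole of 18 mm diameter in its middle, in which the probe's stem stands loosely. Origin at the centre of its underside. In the stand the handle covers 65 to 145 mm above the bench; the probe must rise 60 mm to come clear.
- pot_rim (a point): Centre of the mouth of the small open white pot (round cup, 72 mm across the rim, 45 mm high, wall 4 mm, narrowing to the foot, inner floor about 5 mm above the bench). z is up. It stands loose on the bench, about 0.3 kg.
- rest: Fixed sample rest: grey foot 120 x 110 mm with a square aluminium table on top, which slopes by 25 degrees. Origin at the centre of the foot's underside; the face leans towards the rest's own -x side (low edge at -x). The table carries a white plastic sample plate 86 x 86 mm with a clip at the middle of the two edges towards +y and -y (clips reach 4 mm above the plate, 37 to 49 mm from its centre).
- spot (a point): Centre of the black ring (30 mm across) marked on the sample plate's face, about 90 mm above the bench; z is the outward normal of the face, 25 degrees from vertical. It is 14 mm below (-x, downhill) and 12 mm to the +y side of the plate's centre, and it moves with the plate.
- table_slide (a joint): How far the sprung sample plate has sunk along its normal, in m: 0 at rest, 0.016 at the hard stop. It starts to sink at about 1.2 N and needs 0.5 N more for each mm (about 5 N at 0.008).
- bottle: Bystander: glass bottle with a cap, 70 mm across, 125 mm high. Origin at the centre of its underside.
- tube_rack: Bystander: white rack of capped tubes, 75 x 160 mm, 80 mm high. Origin at the centre of its underside; long side along its y.
- tub: Bystander: round white tub with a red lid, 96 mm across, 66 mm high. Origin at the centre of its underside.
Not all that is in view belongs to the job. Of the things like the part that bears probe_grip, leave any that is green or red; of the rest the larger one is meant.

How it is judged:
By the outcome, as a careful person would: the job done as asked, in the order asked, and still so for the second after the job is handed in, while the arm keeps its last pose, push and grip.
It also fails if it takes over 51 s, if anything falls off the work surface, if the arm or the gripper's body presses on something with over 40 N, if the wrist force passes 120 N, or if a joint passes its speed limit or range.

ROBOT

A 7-joint arm with a two-finger parallel gripper is mounted at the origin on the work surface. World frame = base frame: x ahead of the robot, y to its left, z up, the work surface at z = 0. Lengths are in m, angles in rad, forces in N, time in s.
With the tool pointing down it reaches from about 0.35 to 0.9 m from the base axis. Payload 7.2 kg.
Tool frame: the origin (TCP) lies midway between the tips of the shut fingers; the grasp point (between the pads) lies behind it (ctrl.tcp_to_grasp is the z of the grasp point in the tool frame, in m); z points along the fingers, y is the direction in which the jaws open and shut (so a half turn about z gives the same grasp; the last joint's range is limited). The gripper opens to 88 mm and grips with 3 to 60 N. Pads are 20 mm wide; open, the fingers measure 115 mm over their backs; the gripper's body (75 mm by 178 mm) begins 61 mm behind the grasp point.
Start: joints at [1.105, 0.411, -0.013, 1.596, 0.006, 1.134, -0.082], TCP at [0.242, -0.576, 0.223] pointing down, gripper open.
Joint ranges: [-2.95, 2.95], [-0.29, 1.99], [-1.47, 1.44], [0.14, 2.54], [-1.03, 4.17], [0.13, 1.85], [-2.86, 2.86]. Speed limits (rad/s): [2.39, 2.39, 3.01, 3.01, 3.14, 3.14, 3.14].

INTERFACE

Orientations are given as a rotation vector (axis times angle).
In Python, from station import ctrl gives the robot as it stands. The module is installed in compiled form; this text tells all that it offers.
- The arm moves only by the tool play_rows, never from a script. Its argument "series" is a list of rows, each a list of 3 entries, a list of its own where there are three numbers: the shift along the tool's x, y, z in cm, then the turn about the tool's z in degrees, then the finger opening in cm, from 0 to 8.78. A call has 1 to 12 rows; each row shifts and turns the commanded pose from where the row before left it, along the tool's axes as they then stand; what a row does not reach is not made up. A row lasts 1/8 s, in which the tool goes at most 62.5 mm and 10.7 degrees, less where a joint would pass 70% of its speed; a pose out of reach is approached as far as the arm can. A call is refused whole if a number of a shift passes 6.25 or a number of a turn 10.7, either way. A call with a gripper value outside its range is refused whole. The fingers move at their own pace and stop on an object; "grip_force" is the grip in N (left out, the last holds). Time passes only in rows, so rows that do not move let the fingers close. It gives the time, the measured TCP pose, the force and the opening at its end, in the units of the state.
- ctrl.get_state(): the state, without advancing time (a new reading comes with each control period).
- ctrl.camera(name): name is "side" or "top" or "wrist"; returns the picture (480x640x3 uint8, red, green, blue); there is no depth.
- ctrl.get_calibration(name): a dict with "fx", "fy", "cx", "cy" (pixels), "dist_coeffs" ([k1, k2, p1, p2, k3] as OpenCV has them; the pictures are not rectified), "eye" and "rotation" of the camera in the world; the wrist camera has in their place "tool_from_camera" (4x4, takes a point from camera to tool coordinates, whose origin is the TCP and whose axes are the flange's). Camera axes: x right, y up, looking along -z (the intrinsics and any distortion apply to the point x, -y, -z); pixel columns grow to the right and rows downward; lengths in m; the calibration is good to about 2 mm. A picture is of the moment at which its call begins: read the wrist's pose just before it. get_calibration takes no time and is no camera call.
- ctrl.finish_job(): hands the job in, once; it reports no verdict.
Trained networks look in the newest picture that a camera, given by its name, has taken for a name from the list of things; names that differ only in an ending like _2 or _b are one class to them, and where a whole thing is asked for, a point or a joint stands for the part that bears it (a point fixed in the world has none). Each returns a list of dicts, best first, with "p" (0 to 1); they miss things now and then, are a little off and sometimes report something else, mostly with a low value. They report only what shows in the picture. A call takes as long as a camera call. They do not tell look-alikes from the thing itself.
- ctrl.masks_of(name, camera): "mask" (480x640 bool, what is visible of it) and "rect" ([left, top, right, bottom] in pixels, round what is visible of it).
- ctrl.spot_point(name, camera): "pixel" ([column, row] in pixels: a listed point, or the origin of a listed thing).
The state is a dict: "time": time; "joint_positions": joint angles; "joint_velocities": joint speeds; "joint_torque": joint torques, N m; "position": TCP position; "tool_rot": TCP orientation; "contact_force": force on the tool from outside, world axes, zero at the start; "torque": the same for the moment, N m; "gripper_width": finger opening in m.
Only numpy, scipy, OpenCV 4.12 (cv2) and the standard library are available. Lean on these libraries where they do the work, as an engineer would, in place of code of your own. Each camera call takes 0.05 s, during which the arm holds its last target.

## Working session

There is one attempt and no reset: what is moved stays moved. The work goes in short steps, Python scripts to look and compute and a tool call to move; the robot and the scene stay as the last step left them, time stands still between calls to the robot, and variables do not carry over. Pictures are saved under pics/ and viewed, and the job is handed in when it is done.

Besides the shell and the picture viewer there is one more tool, called after ">>>" as a command line: name --argument value ..., lists and objects as JSON in quotes. play_rows: Moves the arm, as the interface text tells. Its arguments: {"type":"object","properties":{"series":{"type":"array"},"grip_force":{"type":"number"}},"required":["series"]}

```bash
mkdir -p pics; python3 - <<'E'
from station import ctrl
import cv2
print(ctrl.get_state(), ctrl.tcp_to_grasp)
for n in ("top","side","wrist"):
    im=ctrl.camera(n); cv2.imwrite(f"pics/{n}0.png",im[:,:,::-1]); print(n,ctrl.get_calibration(n))
    for t in ("probe_grip","probe_tip","stand","pot_rim","rest","spot","bottle","tube_rack","tub"):
        print(t,[(x['pixel'],round(x['p'],2)) for x in ctrl.spot_point(t,n)][:4])
E
```

```text
{'time': 0.0, 'joint_positions': array([ 1.10480214,  0.41189077, -0.01272042,  1.59704384,  0.00557975,
        1.13432854, -0.08223427]), 'joint_velocities': array([-0.00111481, -0.00038856, -0.00010834,  0.0004937 ,  0.00161939,
        0.00021378, -0.00076078]), 'joint_torque': array([-7.24752772e-04, -5.87950408e+01,  6.41618762e-01, -2.91075146e+01,
       -5.37720113e-02,  1.81333325e-02,  1.49112966e-04]), 'position': array([ 0.24188507, -0.57573131,  0.22181482]), 'tool_rot': array([-3.07810927e+00, -6.20413225e-01,  6.52282166e-04]), 'contact_force': array([ 0.49264938, -0.01712956, -0.14682981]), 'torque': array([-0.02742463,  0.03971685,  0.02381368]), 'gripper_width': 0.08816389525603614} -0.0187
top {'fx': 498.2902470843483, 'fy': 498.2902470843483, 'cx': 319.0893226266823, 'cy': 228.0003293980077, 'dist_coeffs': array([0.00257815, 0.        , 0.        , 0.        , 0.        ]), 'eye': array([0.47508264, 0.0056767 , 0.94766202]), 'rotation': array([ 0.11459704, -0.09182301, -1.54734942])}
probe_grip [([352.4, 338.3], 0.85), ([342.4, 278.9], 0.73), ([360.0, 222.5], 0.6
[... 994 characters left out ...]
 [([386.1, 240.0], 0.74)]
tub [([461.0, 330.4], 0.7)]
wrist {'fx': 339.3285917322889, 'fy': 339.3285917322889, 'cx': 318.9201886323532, 'cy': 238.03140716089436, 'dist_coeffs': array([0.01426695, 0.        , 0.        , 0.        , 0.        ]), 'tool_from_camera': array([[-3.64254874e-04,  9.55889216e-01,  2.93727210e-01,
         8.13777950e-02],
       [ 9.99999394e-01,  4.30912463e-05,  1.09987834e-03,
        -9.53160988e-04],
       [ 1.03870477e-03,  2.93727432e-01, -9.55888653e-01,
        -1.61101585e-01],
       [ 0.00000000e+00,  0.00000000e+00,  0.00000000e+00,
         1.00000000e+00]])}
probe_grip []
probe_tip []
stand []
pot_rim []
rest []
spot []
bottle []
tube_rack []
tub []
```

View pics/top0.png

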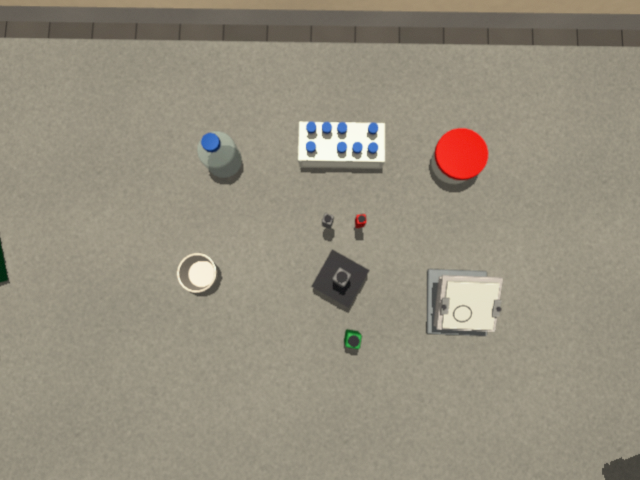

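View pics/side0.png

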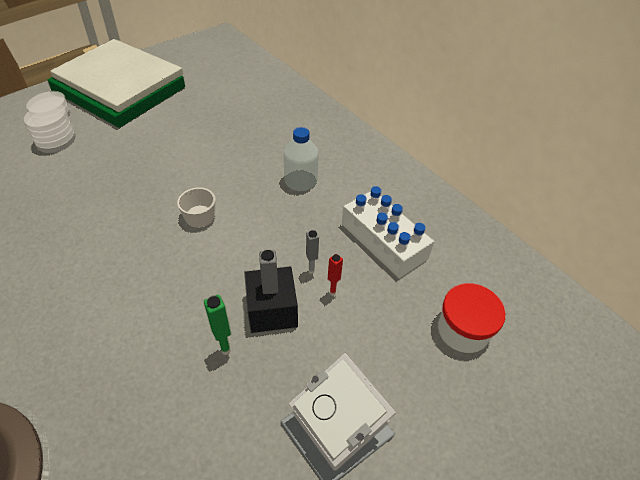

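Candidates for the probe, by top-view pixel: grey in the black stand (342,279), small grey (327,219), red (360,221) and green (353,340). Green and red are excluded, and of the two greys the larger one stands in the stand, so that is the target. I'll check it with a crop and triangulate.

```bash
cat > h.py <<'E'
from station import ctrl
import cv2, numpy as np
from scipy.spatial.transform import Rotation as R
from scipy.optimize import least_squares
def cam(n,st=None):
    c=ctrl.get_calibration(n)
    K=np.array([[c['fx'],0,c['cx']],[0,c['fy'],c['cy']],[0,0,1.]]); D=np.array(c['dist_coeffs'])
    if 'eye' in c: Rm=R.from_rotvec(c['rotation']).as_matrix(); e=np.array(c['eye'])
    else:
        T=np.array(c['tool_from_camera']); Rt=R.from_rotvec(st['tool_rot']).as_matrix()
        Rm=Rt@T[:3,:3]; e=Rt@T[:3,3]+st['position']
    return K,D,Rm,e
def proj(P,n,st=None):
    K,D,Rm,e=cam(n,st); M=np.diag([1,-1,-1.])@Rm.T
    return cv2.projectPoints(np.atleast_2d(np.array(P,float)),cv2.Rodrigues(M)[0],-M@e,K,D)[0][:,0]
def ray(px,n,st=None):
    K,D,Rm,e=cam(n,st); u=cv2.undistortPoints(np.array([[px]],float),K,D)[0,0]
    d=Rm@np.array([u[0],-u[1],-1]); return e,d/np.linalg.norm(d)
def atz(px,n,z,st=None):
    e,d=ray(px,n,st); return e+d*(z-e[2])/d[2]
def tri(obs):
    A=0;b=0;Q=[]
    for n,px,*s in obs:
        e,d=ray(px,n,*s); M=np.eye(3)-np.outer(d,d); A=A+M; b=b+M@e
    X=np.linalg.solve(A,b)
    return X,[np.round(proj(X,n,*s)[0]-px,1) for n,px,*s in obs]
def crop(im,name,x0,y0,x1,y1,k):
    cv2.imwrite(f"pics/{name}.png",cv2.resize(im[y0:y1,x0:x1,::-1],None,fx=k,fy=k,interpolation=cv2.INTER_CUBIC))
E
python3 - <<'E'
from h import *
o={'probe_grip':((342.4,278.9),(273.3,271.8)),'stand':((338.8,279.7),(272.4,308.3)),'pot':((195.3,268),(196.4,199.1)),'rest':((453.3,302.7),(333.2,431)),'spot':((464,313.8),(326.7,412.9)),'bottle':((226.8,159.7),(300.9,180.2)),'rack':((337.8,151.7),(386.1,240)),'smallgrey':((325.8,217.7),(313.1,244.9)),'green':((352.4,338.3),(214.8,319.7)),'red':((360,222.5),(336.6,263.6))}
for k,(a,b) in o.items():
    X,r=tri([('top',a),('side',b)]); print(k,X.round(4),r)
t=cv2.imread('pics/top0.png')[:,:,::-1]; s=cv2.imread('pics/side0.png')[:,:,::-1]
crop(t,'c1',300,200,390,360,3.7); crop(s,'c2',200,220,360,360,5); crop(t,'c3',410,250,520,350,7); crop(s,'c4',270,340,410,480,4.2)
a=cv2.imread('pics/c1.png');b=cv2.imread('pics/c2.png')
E
```

```text
probe_grip [ 0.5049 -0.0239  0.1074] [array([ 1.2, -2.3]), array([-2.9,  0.4])]
stand [ 0.5042 -0.0193  0.0022] [array([ 0.4, -0.8]), array([-1. ,  0.2])]
pot [0.5153 0.2457 0.0383] [array([-0.5,  1.1]), array([ 1.1, -0.1])]
rest [ 0.4638 -0.236  -0.0102] [array([-0.2,  0.3]), array([ 0.4, -0.1])]
spot [ 0.4477 -0.2323  0.0788] [array([ 0.3, -0.5]), array([-0.7,  0.1])]
bottle [0.7307 0.2049 0.0009] [array([-0.3,  0.5]), array([ 0.5, -0.1])]
rack [ 0.7583 -0.0162 -0.003 ] [array([ 1.9, -2.7]), array([-3.4,  0.5])]
smallgrey [0.6106 0.0084 0.0649] [array([-0.1,  0.1]), array([ 0.2, -0. ])]
green [ 0.4012 -0.0399  0.0955] [array([-0.4,  1. ]), array([ 1.2, -0.2])]
red [ 0.604  -0.0539  0.0829] [array([ 1.2, -1.8]), array([-2.4,  0.4])]
```

View pics/c1.png

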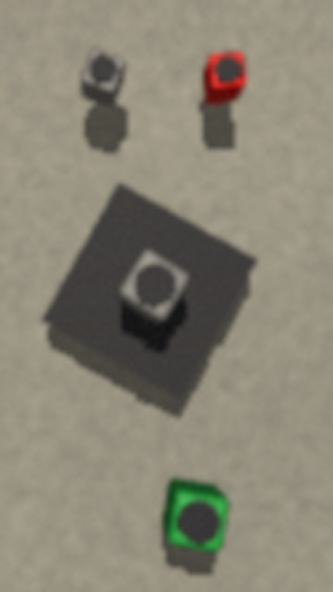

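View pics/c2.png

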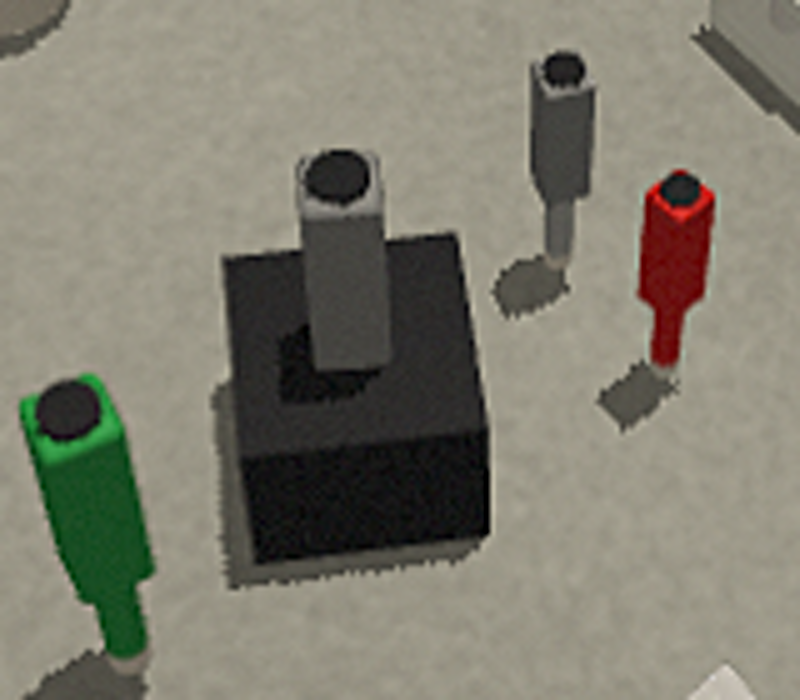

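View pics/c3.png

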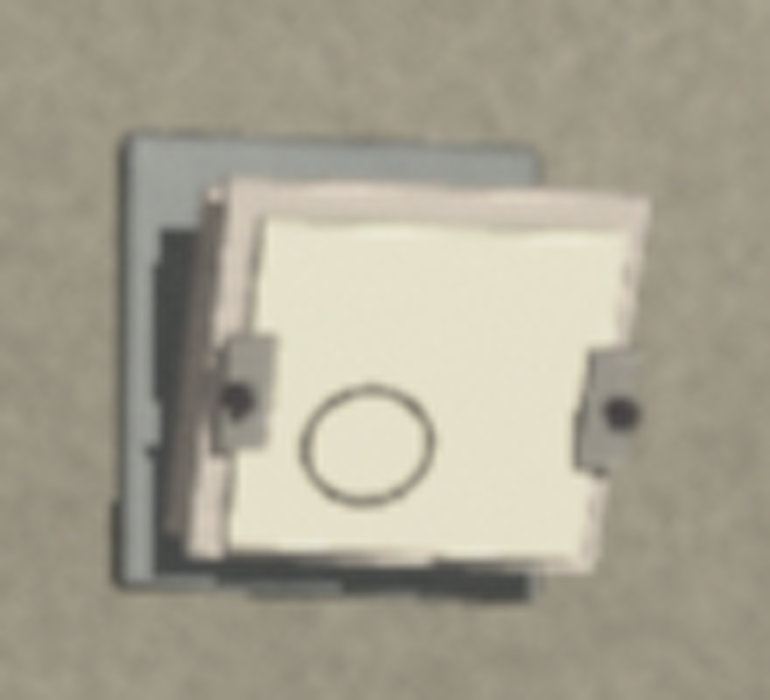

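View pics/c4.png

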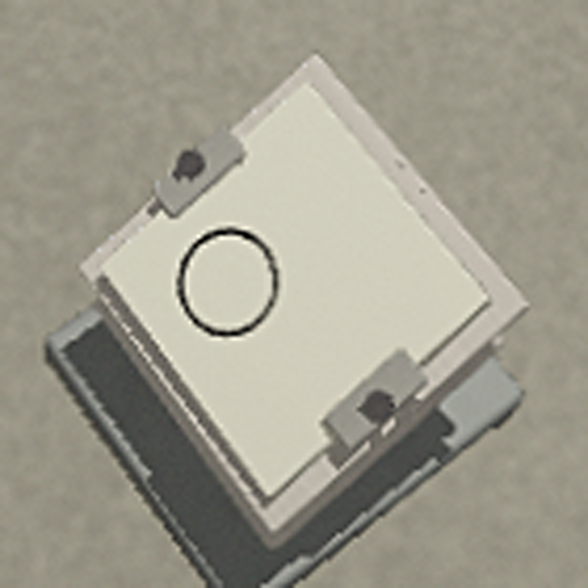

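The crops confirm it: the grey probe in the stand (crop c1 at about 155,285) is clearly larger than the free small grey one (103,70). The ring sits toward the plate's low (-x), +y side. Next I fit the plate pose.

```bash
python3 - <<'E'
from h import *
tc=np.array([(263,218),(632,235),(580,557),(230,553),(368,445)])/7+[410,250]
sc=np.array([(310,83),(490,300),(268,498),(105,280),(228,282)])/4.2+[270,340]
tc-=0.4; sc-=0.4
L=np.array([(43,43,0),(43,-43,0),(-43,-43,0),(-43,43,0),(-14,12,0)])/1000
def W(p,tilt): return R.from_euler('z',p[3]).apply(R.from_euler('y',-tilt).apply(L))+p[:3]
def res(p):
    t=p[4] if len(p)>4 else np.radians(25)
    w=W(p,t); return np.r_[(proj(w,'top')-tc).ravel(),(proj(w,'side')-sc).ravel()]
for p0 in ([.46,-.24,.09,0],[.46,-.24,.09,0,.43]):
    s=least_squares(res,p0); w=W(s.x,s.x[4] if len(p0)>4 else np.radians(25))
    print(s.x.round(4),np.degrees(s.x[3:]).round(1),w[4].round(4)); print(s.fun.round(1))
print([x['pixel'] for x in ctrl.spot_point('spot','side')][:1])
st=ctrl.get_state()
Rt=R.from_rotvec(st['tool_rot']).as_matrix(); print(Rt.round(3)); print(Rt.T@(np.array([.44,-.02,.24])-st['position'])*100)
E
```

```text
[ 0.4612 -0.2396  0.0909 -0.0114] [-0.7] [ 0.4486 -0.2274  0.085 ]
[ 0.3  0.6 -0.5 -0.1  0.3  0.  -0.  -1.1  0.2 -0.3 -1.1  0.1  0.1  0.4
  0.8  0.8 -1.1 -2.2  0.6  1.1]
[ 0.4612 -0.2396  0.0909 -0.0111  0.4249] [-0.6 24.3] [ 0.4486 -0.2274  0.0851]
[ 0.2  0.5 -0.6 -0.2  0.3  0.1  0.  -1.   0.2 -0.3 -1.   0.1  0.2  0.4
  0.7  0.8 -1.2 -2.2  0.5  1. ]
[[326.7, 412.9]]
[[ 0.922  0.387 -0.   ]
 [ 0.387 -0.922  0.   ]
 [-0.    -0.    -1.   ]]
[ 39.79062735 -43.60918824  -1.73556432]
```

>>> play_rows --series '[[[4, -4.36, -0.2], 0, 8], [[4, -4.36, -0.2], 0, 8], [[4, -4.36, -0.2], 0, 8], [[4, -4.36, -0.2], 0, 8], [[4, -4.36, -0.2], 0, 8], [[4, -4.36, -0.2], 0, 8], [[4, -4.36, -0.2], 0, 8], [[4, -4.36, -0.2], 0, 8], [[4, -4.36, 0], 0, 7], [[4, -4.36, 0], 0, 6], [[0, 0, 0], 0, 6]]'

```text
time: 2.92
position: [0.443, -0.0149, 0.239]
tool_rot: [-3.076, -0.632, -0.003]
contact_force: [-1.6, 0.3, -0.4]
gripper_width: 0.0601
```

```bash
python3 - <<'E'
from h import *
st=ctrl.get_state(); im=ctrl.camera('wrist'); cv2.imwrite('pics/w1.png',im[:,:,::-1])
print(st['position'],st['tool_rot'],st['contact_force'],st['joint_positions'].round(2))
for t in ('probe_grip','stand'): print(t,[(x['pixel'],round(x['p'],2)) for x in ctrl.spot_point(t,'wrist')])
print(proj([.5049,-.0239,.145],'wrist',st))
E
```

```text
[ 0.44299575 -0.01486442  0.23904142] [-3.07615426e+00 -6.32113313e-01 -2.51370843e-03] [-1.57398048  0.28399993 -0.38914001] [ 0.37  0.11 -0.47  1.97  0.06  1.07 -1.3 ]
probe_grip [([431.3, 71.4], 0.95), ([374.5, 43.8], 0.86), ([350.5, 168.4], 0.79), ([324.7, 275.5], 0.79)]
stand [([342.9, 161.1], 0.75)]
[[364.72768127 173.41821734]]
```

View pics/w1.png

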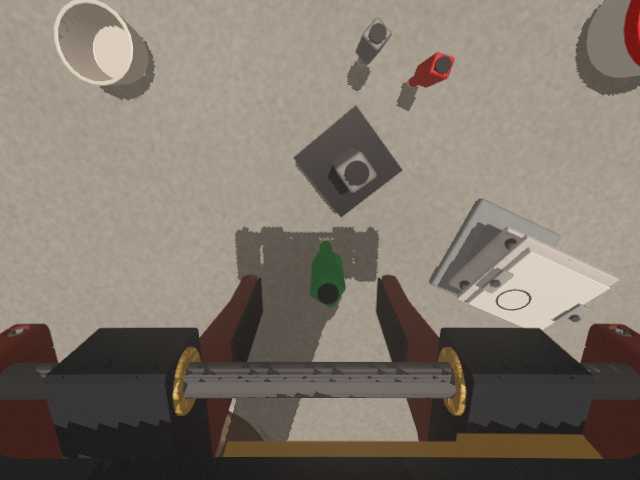

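```bash
python3 - <<'E'
from h import *
im=cv2.imread('pics/w1.png')[:,:,::-1]
crop(im,'w1c',290,100,410,220,6)
E
```

```text
(no output)
```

View pics/w1c.png

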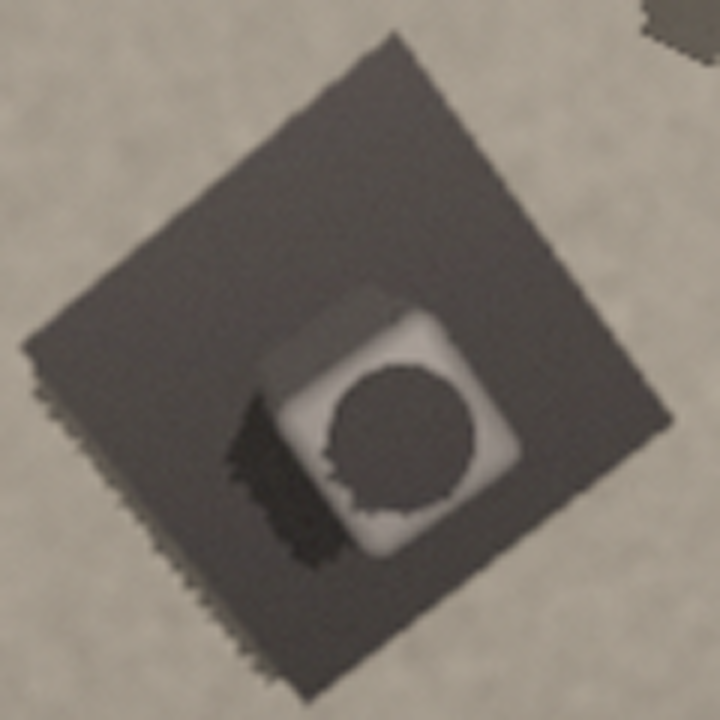

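```bash
python3 - <<'E'
from h import *
st=ctrl.get_state()
for z,c in ((.145,[(272,410),(430,300),(525,455),(375,560)]),(.145,[(402,438)]),(.065,[(20,347),(395,32),(675,420),(308,703)])):
    w=np.array([atz(np.array(p)/6+[290,100]-.4,'wrist',z,st) for p in c])
    print(w.mean(0).round(4)); 
    if len(w)>1: 
        d=np.roll(w,-1,0)-w; print(np.degrees(np.arctan2(d[:,1],d[:,0])).round(1), np.linalg.norm(d,axis=1).round(4))
e=cv2.imread('pics/top0.png')
print(atz((342,275.5),'top',.145), atz(np.array((150,301))/3.7+[300,200]-.4,'top',.065), tri([('top',(300+155/3.7-.4,200+286/3.7-.4)),('side',(200+338/5-.4,220+177/5-.4))]))
Rt=R.from_rotvec(st['tool_rot']).as_matrix(); print(np.degrees(np.arctan2(Rt[1,0],Rt[0,0])))
E
```

```text
[ 0.5021 -0.0236  0.145 ]
[ -32.6 -123.4  148.4   58.2] [0.023  0.0223 0.0224 0.0227]
[ 0.5016 -0.0241  0.145 ]
[ 0.5014 -0.0241  0.065 ]
[ -28.5 -118.4  151.5   61.7] [0.075  0.0751 0.0749 0.0752]
[ 0.50528054 -0.01988505  0.145     ] [ 0.49865782 -0.01931121  0.065     ] (array([ 0.50358779, -0.01939393,  0.14462685]), [array([ 0.2, -0.3]), array([-0.4,  0.1])])
22.75356026412363
```

>>> play_rows --series '[[[0.75, 2.75, 0], 0, 6], [[0.75, 2.75, 0], 0, 6], [[0, 0, 2.4], -8.7, 6], [[0, 0, 2.5], -8.7, 6], [[0, 0, 0], -8.7, 6], [[0, 0, 0], -8.7, 6], [[0, 0, 0], 0, 6], [[0, 0, 0], 0, 6]]'

```text
time: 4.08
position: [0.4769, -0.0653, 0.1897]
tool_rot: [2.757, 1.506, -0.0]
contact_force: [0.1, 0.2, 0.9]
gripper_width: 0.0597
```

```bash
python3 - <<'E'
from h import *
st=ctrl.get_state(); im=ctrl.camera('wrist'); cv2.imwrite('pics/w2.png',im[:,:,::-1])
Rt=R.from_rotvec(st['tool_rot']).as_matrix(); print(st['position'],np.degrees(np.arctan2(Rt[1,0],Rt[0,0])),Rt[:,2].round(4),st['joint_positions'].round(2))
for z in(.145,.065): print(proj([.5025,-.022,z],'wrist',st))
E
```

```text
[ 0.47688888 -0.06530125  0.18971438] 57.296111652722836 [ 1.e-04 -4.e-04 -1.e+00] [ 0.47  0.24 -0.51  1.95  0.14  0.98 -0.67]
[[316.97460982 188.30663386]]
[[317.59989454 173.5612475 ]]
```

View pics/w2.png

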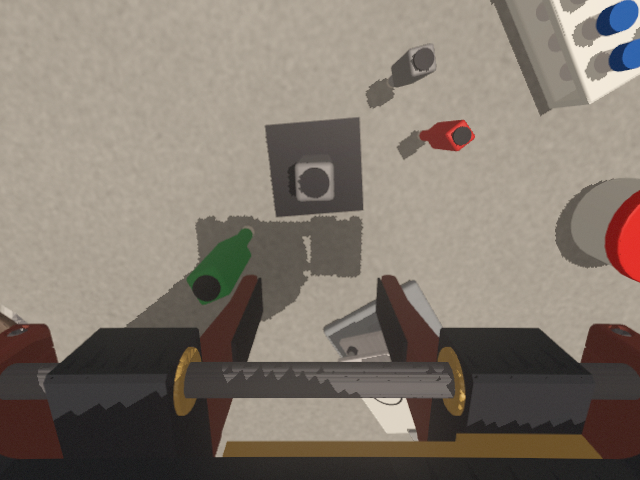

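The handle is square to the jaws. Its top centre is at about (314,182), and the stand's top centre at about (316,168).

```bash
python3 - <<'E'
from h import *
st=ctrl.get_state(); Rt=R.from_rotvec(st['tool_rot']).as_matrix()
for px,z in (((314.5,182),.145),((316,167.5),.065)):
    w=atz(px,'wrist',z,st); print(w.round(4),(Rt.T@(w-st['position'])*100).round(2))
E
```

```text
[ 0.5033 -0.0176  0.145 ] [ 5.41 -0.33  4.47]
[ 0.5041 -0.0168  0.065 ] [ 5.53 -0.32 12.47]
```

>>> play_rows --series '[[[2.6, -0.12, 0], 0, 6], [[2.6, -0.13, 0], 0, 6], [[0, 0, 3.3], 0, 6], [[0, 0, 3.5], 0, 6], [[0, 0, 3.5], 0, 6], [[0, 0, 0], 0, 6], [[0, 0, 0], 0, 3], [[0, 0, 0], 0, 2], [[0, 0, 0], 0, 2], [[0, 0, 0], 0, 2], [[0, 0, 0], 0, 2]]' --grip_force 10

```text
time: 5.5
position: [0.5032, -0.0191, 0.0872]
tool_rot: [2.753, 1.513, 0.001]
contact_force: [-1.0, 0.2, 5.5]
gripper_width: 0.0242
```

```bash
python3 - <<'E'
from h import *
st=ctrl.get_state(); im=ctrl.camera('wrist'); crop(im,'w3',200,80,440,400,1.8)
im=ctrl.camera('side'); crop(im,'s3',200,180,340,360,3.3)
print(st['position'],st['contact_force'],st['torque'],st['gripper_width'])
E
```

```text
[ 0.50318594 -0.01907192  0.08723163] [-0.9674406   0.23459335  5.46789045] [-0.17941056  0.2850341   0.01726553] 0.02423538265301018
```

View pics/w3.png

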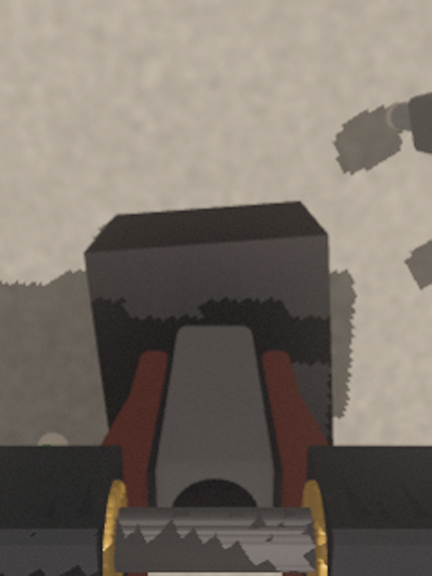

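View pics/s3.png

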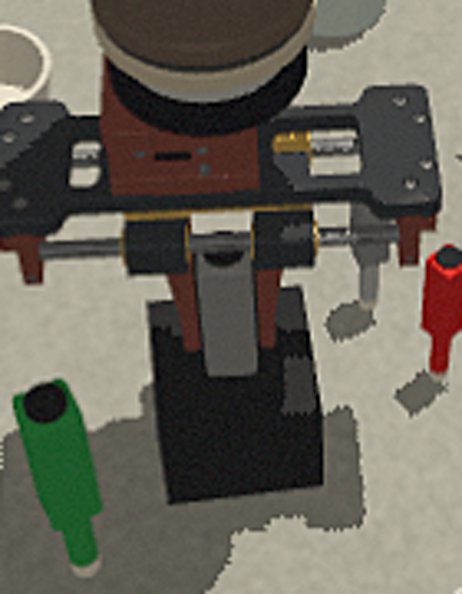

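>>> play_rows --series '[[[0, 0, -1.2], 0, 2], [[0, 0, -1.3], 0, 2], [[0, 0, -1.2], 0, 2], [[0, 0, -1.2], 0, 2], [[0, 0, 0], 0, 2], [[0, 0, 0], 0, 2]]'

```text
time: 6.35
position: [0.5027, -0.0191, 0.1355]
tool_rot: [2.753, 1.513, -0.0]
contact_force: [-0.1, 0.4, -1.4]
gripper_width: 0.0238
```

```bash
python3 - <<'E'
from h import *
st=ctrl.get_state(); im=ctrl.camera('side'); crop(im,'s4',200,150,340,330,3.3)
print(st['position'],st['contact_force'],st['torque'],st['gripper_width'])
E
```

```text
[ 0.50267328 -0.01909035  0.13548464] [-0.09141094  0.40877849 -1.36441938] [-0.04061592 -0.0498258   0.02834622] 0.023808047456587485
```

View pics/s4.png

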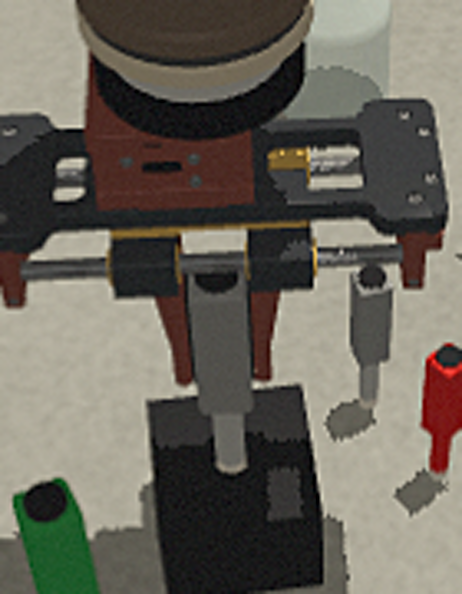

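```bash
python3 - <<'E'
from h import *
for z in (.194,.114,.065,.054):
    print(z,(proj([.5027,-.0191,z],'side')[0]-[200,150])*3.3)
im=cv2.imread('pics/s4.png')
cv2.imwrite('pics/s4b.png',cv2.resize(cv2.convertScaleAbs(im[360:590,130:350],alpha=2.2),None,fx=3,fy=3))
E
```

```text
0.194 [212.16967842 271.94788696]
0.114 [221.77559464 389.90334597]
0.065 [226.94482652 452.57163112]
0.054 [228.03972294 465.77446656]
```

View pics/s4b.png

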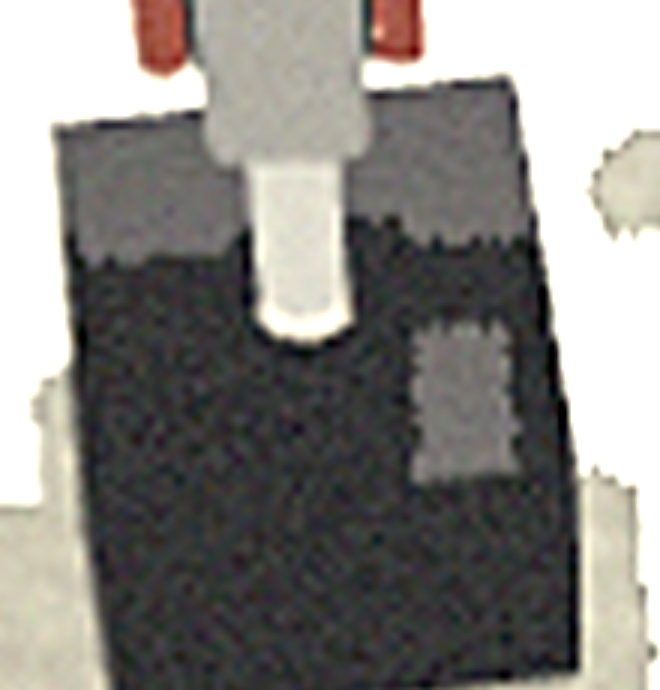

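>>> play_rows --series '[[[0, 0, 0.3], 0, 2], [[-0.5, 0, 0], 0, 2], [[-0.5, 0, 0], 0, 2], [[-0.5, 0, 0.05], 0, 2], [[-0.5, 0, 0.05], 0, 2], [[-0.5, 0, 0.05], 0, 2], [[-0.5, 0, 0.1], 0, 2], [[-0.5, 0, 0.1], 0, 2], [[-0.4, 0, 0.1], 0, 2], [[0, 0, 0], 0, 2], [[0, 0, 0], 0, 2]]'

```text
time: 7.78
position: [0.4815, -0.0522, 0.1279]
tool_rot: [-2.753, -1.513, 0.002]
contact_force: [-0.9, -0.1, -2.0]
gripper_width: 0.0239
```

```bash
python3 - <<'E'
from h import *
st=ctrl.get_state(); im=ctrl.camera('side'); crop(im,'s5',180,150,340,330,3.3)
im=ctrl.camera('top'); crop(im,'t5',290,220,410,340,5)
print(st['position'],st['contact_force'],st['torque'],st['gripper_width'])
E
```

```text
[ 0.48154398 -0.05218875  0.12791959] [-0.86272825 -0.09050071 -2.01805101] [-0.05675912 -0.09431225 -0.01348914] 0.023921329287470813
```

View pics/s5.png

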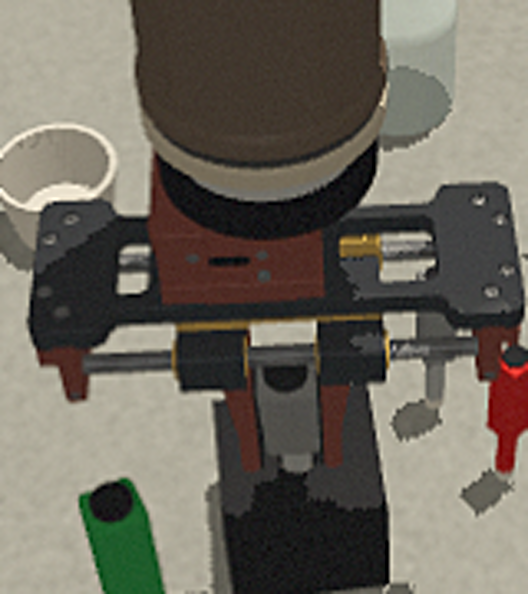

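View pics/t5.png

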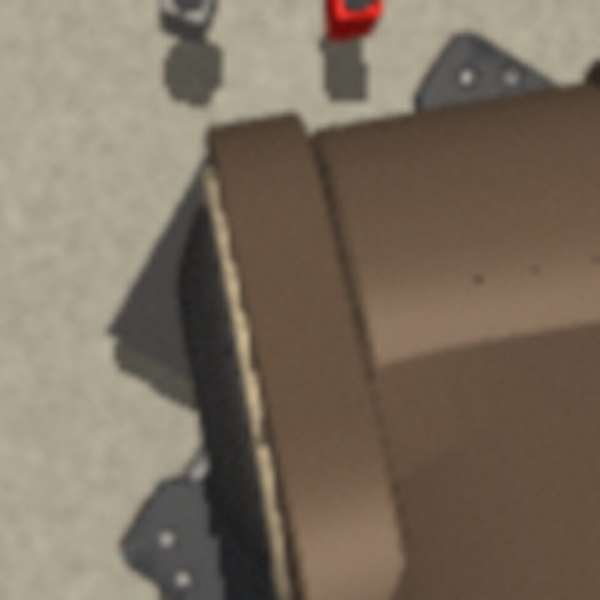

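>>> play_rows --series '[[[0, 0, 0], 0, 2], [[0, 0, -2], 0, 2], [[0, 0, -2], 0, 2], [[0, 0, -3], 0, 2], [[0, 0, -3], 0, 2], [[0, 0, -2], 9.6, 2], [[0, 0, 0], 9.6, 2], [[0, 0, 0], 9.6, 2], [[0, 0, 0], 9.6, 2], [[0, 0, 0], 9.6, 2], [[0, 0, 0], 9.6, 2], [[0, 0, 0], 0, 2]]' --grip_force 35

```text
time: 9.38
position: [0.4818, -0.0518, 0.248]
tool_rot: [3.141, 0.002, -0.001]
contact_force: [0.4, 0.2, -1.0]
gripper_width: 0.024
```

```bash
python3 - <<'E'
from h import *
st=ctrl.get_state(); im=ctrl.camera('side'); cv2.imwrite('pics/s6.png',im[:,:,::-1])
im=ctrl.camera('wrist'); cv2.imwrite('pics/w6.png',im[:,:,::-1])
Rt=R.from_rotvec(st['tool_rot']).as_matrix(); print(np.degrees(np.arctan2(Rt[1,0],Rt[0,0])))
print(st['position'],st['contact_force'],st['torque'],st['gripper_width'],st['joint_positions'])
E
```

```text
0.07077355516274982
[ 0.48176996 -0.05178641  0.24803329] [ 0.44374282  0.24863137 -0.98805812] [0.08996844 0.03459034 0.06176267] 0.024049652677255538 [ 0.37215515  0.1766159  -0.41355597  1.86992192  0.07902541  1.11132528
 -1.64035634]
```

View pics/s6.png

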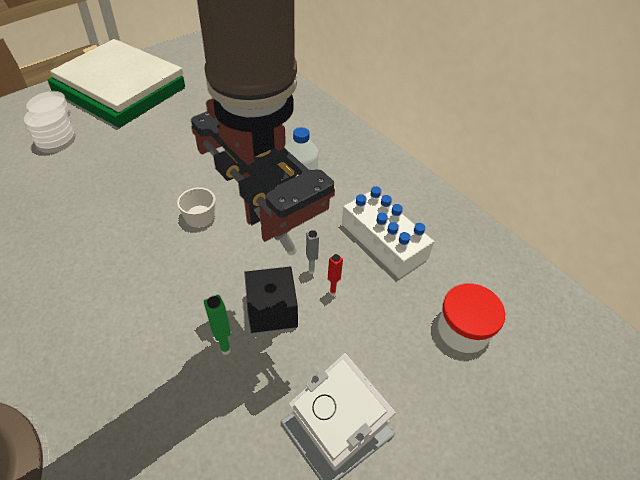

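View pics/w6.png

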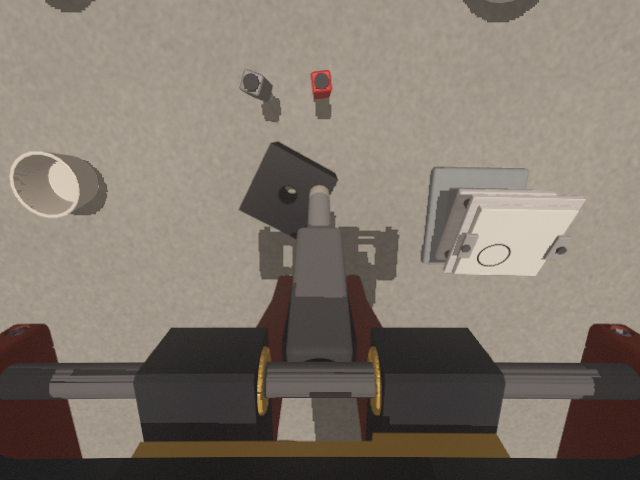

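```bash
python3 - <<'E'
from h import *
im=cv2.imread('pics/s6.png')[:,:,::-1]; crop(im,'s6c',250,190,340,265,8)
im=cv2.imread('pics/w6.png')[:,:,::-1]; crop(im,'w6c',270,160,370,360,3)
E
```

```text
(no output)
```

View pics/s6c.png

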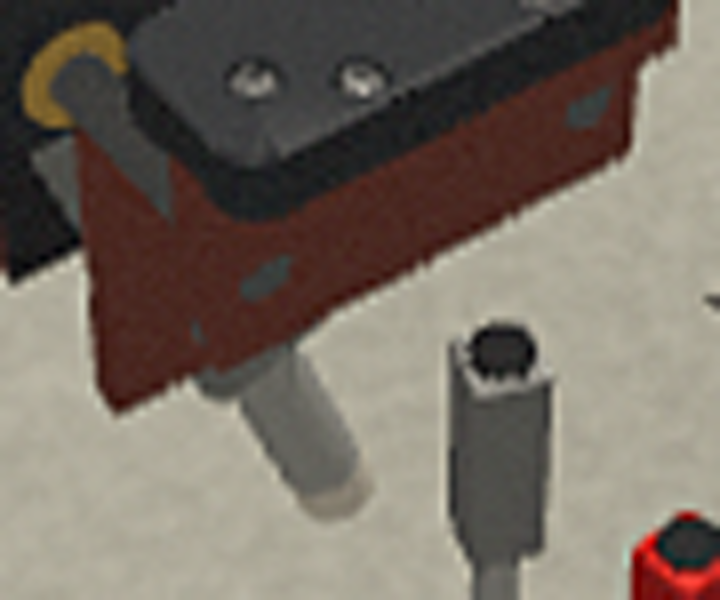

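View pics/w6c.png

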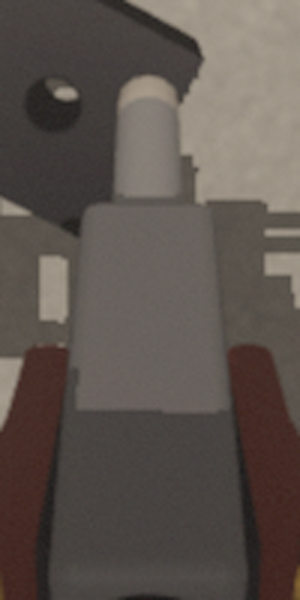

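```bash
cat >> h.py <<'E'
def probe_pts(st,th,s,L):
    """probe-frame points (mm; x,y,z from grip, +z to handle end); handle leans to tool -x by th deg; s slide along axis (mm), grasp at tool z -18.7"""
    Rt=R.from_rotvec(st['tool_rot']).as_matrix(); t=np.radians(th)
    u=np.array([-np.sin(t),0,-np.cos(t)]); x=np.array([np.cos(t),0,-np.sin(t)]); y=np.cross(u,x)
    L=np.array(L,float)/1000; L[:,2]+=s/1000
    q=L[:,:1]*x+L[:,1:2]*y+L[:,2:]*u+[0,0,-.0187]
    return q@Rt.T+st['position']
E
python3 - <<'E'
from h import *
st=ctrl.get_state()
for th in (19,21,23,25,27):
  for s in (-2,0,2):
    a=proj(probe_pts(st,th,s,[[0,0,-60],[0,0,-90],[0,0,-100]]),'side'); a=(a-[250,190])*8; d=a[1]-a[0]
    b=(proj(probe_pts(st,th,s,[[12,0,-40],[12,0,40],[7,0,-92],[4.5,0,-100]]),'wrist',st)-[270,160])*3
    print(th,s,np.degrees(np.arctan2(d[1],d[0])).round(1),a[2].round(0),b[:,1].round(0),b[:,0].round(0))
print('meas ang',np.degrees(np.arctan2(103,57)))
E
```

```text
19 -2 57.2 [288. 515.] [240. 637. 122. 114.] [154. 157. 153. 152.]
19 0 57.2 [284. 510.] [246. 652. 126. 118.] [154. 157. 153. 152.]
19 2 57.2 [281. 505.] [253. 668. 131. 123.] [154. 157. 153. 152.]
21 -2 53.9 [304. 502.] [235. 646. 110. 101.] [154. 157. 153. 152.]
21 0 53.9 [300. 497.] [242. 662. 115. 106.] [154. 157. 153. 152.]
21 2 53.9 [296. 492.] [249. 678. 119. 110.] [154. 157. 153. 152.]
23 -2 50.6 [319. 488.] [230. 655.  98.  88.] [154. 157. 153. 152.]
23 0 50.6 [315. 483.] [237. 671. 103.  93.] [154. 157. 153. 152.]
23 2 50.6 [311. 478.] [244. 688. 108.  98.] [154. 157. 153. 153.]
25 -2 47.3 [335. 474.] [225. 664.  86.  76.] [154. 157. 153. 152.]
25 0 47.3 [330. 469.] [233. 680.  91.  80.] [154. 157. 153. 153.]
25 2 47.3 [326. 465.] [240. 697.  96.  85.] [154. 157. 153. 153.]
27 -2 43.9 [350. 459.] [221. 672.  74.  63.] [154. 157. 153. 153.]
27 0 43.9 [345. 455.] [229. 689.  80.  68.] [154. 157. 153. 153.]
27 2 43.9 [341. 451.] [237. 706.  85.  73.] [154. 157. 153. 153.]
meas ang 61.03994330604966
```

```bash
python3 - <<'E'
from h import *
st=ctrl.get_state()
wm=np.array([205,570,75.]) /3+160   # shoulder face edge, end edge face, tip top
sa=(np.array([[270,375],[327,478],[341,508]]))/8+[250,190]
def f(p):
    th,s,ox,oy,wy=p
    a=proj(probe_pts(st,th,s,[[0,0,-60],[0,0,-90],[0,0,-100]]),'side')+[ox,oy]
    d=a[1]-a[0]; ang=np.degrees(np.arctan2(d[1],d[0]))
    b=proj(probe_pts(st,th,s,[[12,0,-40],[12,0,40],[4.5,0,-100]]),'wrist',st)[:,1]+wy
    return np.r_[(ang-61)/2,(a[2]-sa[2])/1,(b-wm)/1.0,ox/1.5,oy/1.5,wy/2]
r=least_squares(f,[20,-5,0,0,0]); print(r.x.round(2),r.fun.round(2))
E
```

```text
[ 20.85 -11.89   1.83  -1.64  -0.75] [-3.42 -0.81  0.73 -1.35  0.24  1.3   1.22 -1.09 -0.38]
```

>>> play_rows --series '[[[-0.75, -1.6, 0], 0, 2], [[-0.75, -1.6, 0], 0, 2], [[0, 0, 2.5], 0, 2], [[0, 0, 2.5], 0, 2], [[0, 0, 2.5], 0, 2], [[0, 0, 0], 0, 2], [[0, 0, 0], 0, 2]]' --grip_force 25

```text
time: 10.35
position: [0.4673, -0.0192, 0.1741]
tool_rot: [-3.141, -0.001, -0.002]
contact_force: [0.0, 0.2, -1.2]
gripper_width: 0.0242
```

```bash
python3 - <<'E'
from h import *
st=ctrl.get_state(); im=ctrl.camera('side'); crop(im,'s7',220,220,320,340,5)
im=ctrl.camera('wrist'); crop(im,'w7',240,100,400,380,2.1)
print(st['position'],st['contact_force'])
for th,s in((20.5,-12),): print((proj(probe_pts(st,th,s,[[0,0,-100]]),'side')-[220,220])*5,(proj(probe_pts(st,th,s,[[0,0,-100]]),'wrist',st)-[240,100])*2.1,(proj([.503,-.0195,.065],'side')-[220,220])*5,(proj([.503,-.0195,.065],'wrist',st)-[240,100])*2.1)
E
```

```text
[ 0.46727884 -0.01915106  0.1741017 ] [ 0.01070153  0.16232499 -1.16114459]
[[250.92886039 286.38385555]] [[169.51917455 195.73760816]] [[245.37415708 336.10250107]] [[170.28070757 195.0764113 ]]
```

View pics/s7.png

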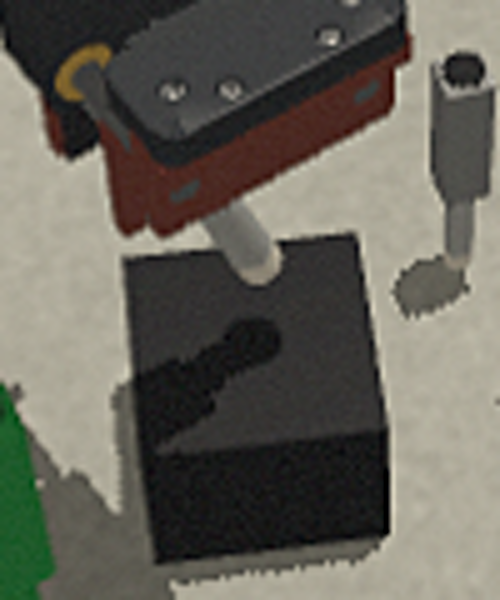

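View pics/w7.png

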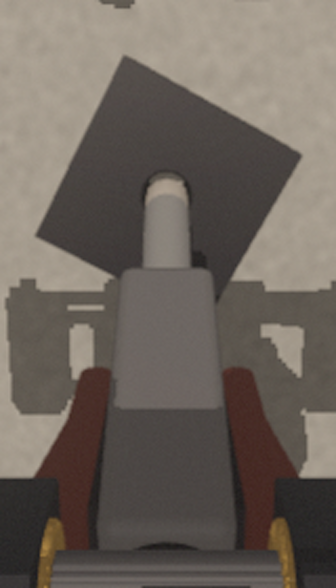

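>>> play_rows --series '[[[0, 0, 1.2], 0, 2], [[0, 0, 1], 0, 2], [[0, 0, 0.5], 0, 2], [[0, 0, 0.4], 0, 2], [[0, 0, 0], 0, 2]]'

```text
time: 11.08
position: [0.4668, -0.0199, 0.1419]
tool_rot: [-3.142, 0.0, 0.001]
contact_force: [-0.3, -0.1, -2.1]
gripper_width: 0.024
```

```bash
python3 - <<'E'
from h import *
st=ctrl.get_state(); im=ctrl.camera('side'); crop(im,'s8',220,220,320,340,5)
im=ctrl.camera('wrist'); crop(im,'w8',240,100,400,380,2.1)
print(st['position'],st['contact_force'])
E
```

```text
[ 0.46684958 -0.01986065  0.14185116] [-0.25508305 -0.08503827 -2.08196558]
```

View pics/s8.png

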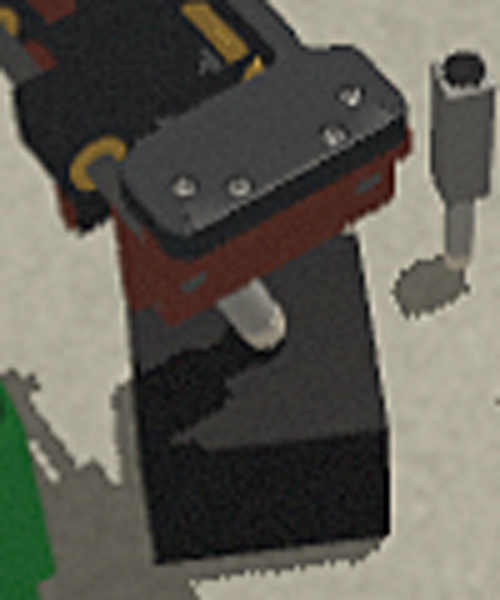

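View pics/w8.png

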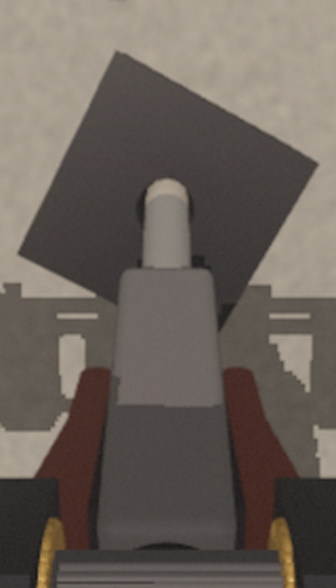

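```bash
python3 - <<'E'
from h import *
st=ctrl.get_state()
print(tri([('side',(220+268/5,220+340/5)),('wrist',(240+166/2.1,100+187/2.1),st)]))
for th,s in((20.5,-12),(20.5,-6),(22,-6),(22,0)):
  p=probe_pts(st,th,s,[[0,0,-100]]); print(th,s,p.round(4),((proj(p,'side')-[220,220])*5).round(),((proj(p,'wrist',st)-[240,100])*2.1).round())
print((proj([.503,-.0195,.065],'wrist',st)-[240,100])*2.1)
E
```

```text
(array([ 0.51018663, -0.01920108,  0.05662414]), [array([-0.6, -0.1]), array([ 0.8, -1. ])])
20.5 -12 [[ 0.5063 -0.0198  0.0561]] [[256. 348.]] [[170. 196.]]
20.5 -6 [[ 0.5042 -0.0198  0.0617]] [[250. 341.]] [[170. 205.]]
22 -6 [[ 0.5068 -0.0198  0.0627]] [[256. 335.]] [[170. 198.]]
22 0 [[ 0.5046 -0.0198  0.0682]] [[250. 328.]] [[170. 207.]]
[[168.67199532 209.95881121]]
```

```bash
python3 - <<'E'
from h import *
a=cv2.imread('pics/w8.png')[130:300,90:250]; b=cv2.imread('pics/s8.png')[270:400,180:330]
f=lambda x:cv2.resize(cv2.convertScaleAbs(x,alpha=2.5),(390,420),interpolation=cv2.INTER_CUBIC)
cv2.imwrite('pics/x8.png',np.hstack([f(a),f(b)]))
E
```

```text
(no output)
```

View pics/x8.png

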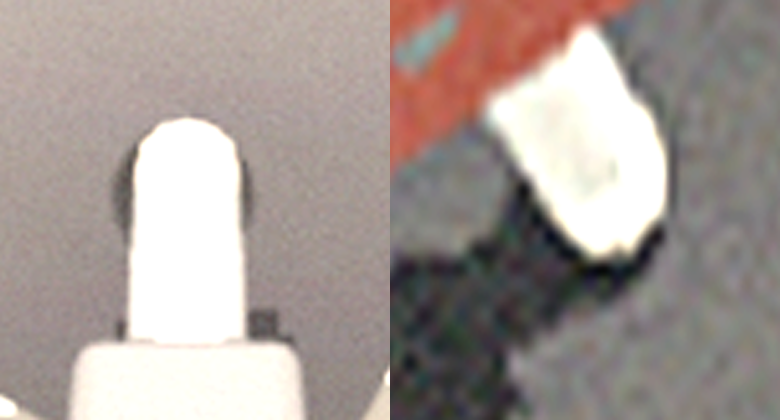

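>>> play_rows --series '[[[-0.3, 0, 0], 0, 2], [[0, 0, 0.2], 0, 2], [[0, 0, 0], 0, 2]]'

```text
time: 11.55
position: [0.4639, -0.0199, 0.1401]
tool_rot: [3.141, -0.0, -0.0]
contact_force: [-0.2, -0.8, -1.3]
gripper_width: 0.024
```

>>> play_rows --series '[[[0, 0, 0.25], 0, 2], [[0, 0, 0], 0, 2]]'

```text
time: 11.8
position: [0.4638, -0.0199, 0.1374]
tool_rot: [-3.142, 0.0, 0.001]
contact_force: [0.5, -0.5, -0.4]
gripper_width: 0.0233
```

```bash
python3 - <<'E'
from h import *
st=ctrl.get_state(); im=ctrl.camera('side'); im2=ctrl.camera('wrist')
print(st['position'],st['contact_force'],st['torque'])
f=lambda x:cv2.resize(cv2.convertScaleAbs(x[:,:,::-1],alpha=2),(390,480),interpolation=cv2.INTER_CUBIC)
cv2.imwrite('pics/x9.png',np.hstack([f(im2[160:260,280:360]),f(im[265:315,255:295])]))
E
```

```text
[ 0.46384926 -0.01985111  0.13742946] [ 0.51427975 -0.52902261 -0.35323865] [ 0.01371763  0.02588197 -0.01771591]
```

View pics/x9.png

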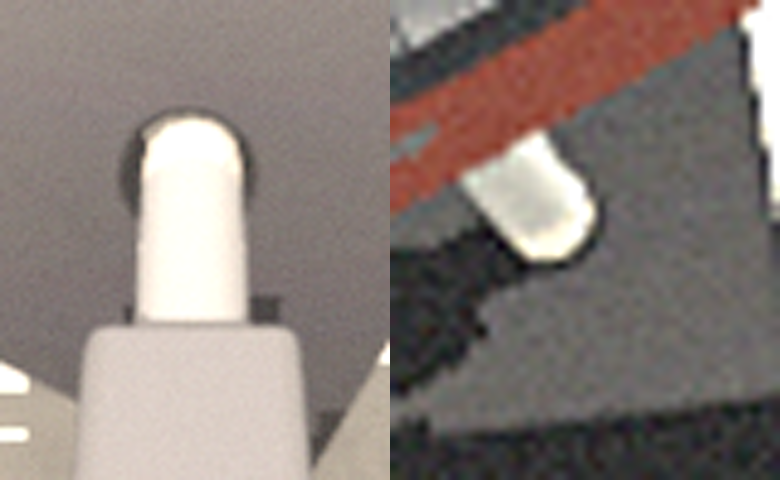

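>>> play_rows --series '[[[-0.3, 0, 0], 0, 2], [[-0.25, 0, 0], 0, 2], [[0, 0, 0], 0, 2], [[0, 0, 0], 0, 2]]'

```text
time: 12.4
position: [0.4594, -0.0197, 0.1381]
tool_rot: [-3.141, 0.0, -0.003]
contact_force: [4.2, 0.6, -0.7]
gripper_width: 0.0236
```

>>> play_rows --series '[[[0, 0, -1.5], 0, 2], [[0, 0, -2], 0, 2], [[0, 0, -3], 0, 2], [[0, 0, -4], 0, 2], [[0, 0, 0], 0, 2], [[0, 0, 0], 0, 2]]' --grip_force 40

```text
time: 13.15
position: [0.4575, -0.02, 0.2423]
tool_rot: [3.141, -0.0, -0.002]
contact_force: [-1.5, 0.4, -1.9]
gripper_width: 0.0237
```

```bash
python3 - <<'E'
from h import *
st=ctrl.get_state(); im=ctrl.camera('side'); crop(im,'s10',230,170,330,270,6)
im=ctrl.camera('wrist'); crop(im,'w10',270,160,370,360,3)
im=ctrl.camera('top'); cv2.imwrite('pics/t10.png',im[:,:,::-1])
print(st['position'],st['contact_force'],st['torque'])
E
```

```text
[ 0.45749057 -0.0200354   0.24229777] [-1.529616    0.37403813 -1.85647034] [0.03052746 0.00757696 0.06626646]
```

View pics/s10.png

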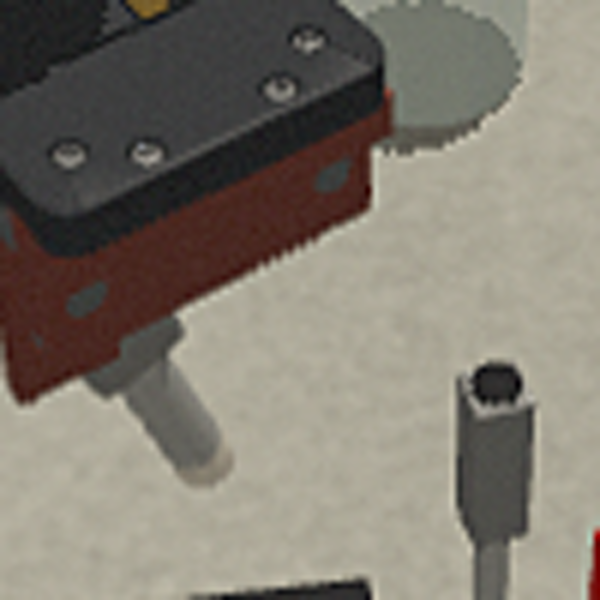

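View pics/w10.png

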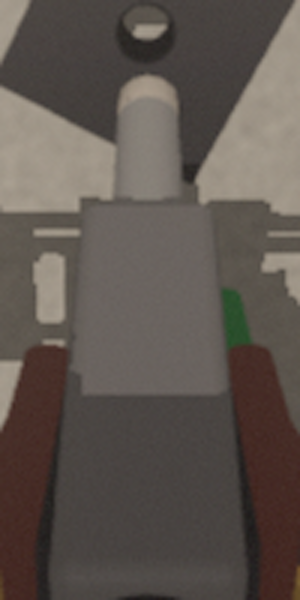

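View pics/t10.png

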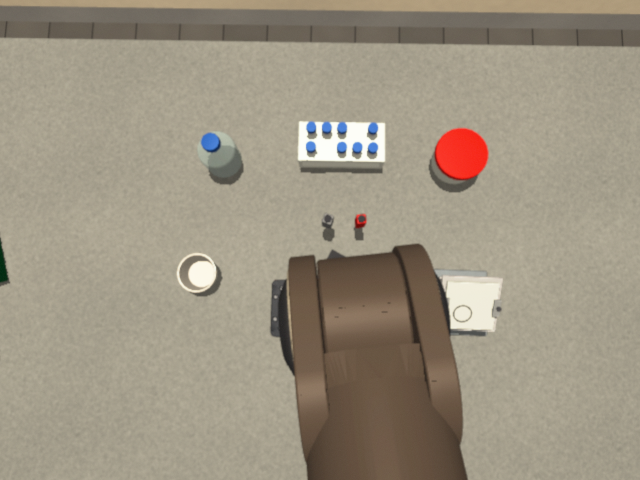

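```bash
cat > fit.py <<'E'
from h import *
def fit(st,W,S,ang,sig_cam=1.2,verbose=True):
    """W: wrist full-image px: handle +x face corners at shoulder L,R ; at end L,R ; tip top row. S: side tip-end px; ang: side stem angle deg"""
    def f(p):
        th,s,o,wx,wy,sx,sy=p
        def P(L): 
            L=np.array(L,float); L[:,0]+=o; return probe_pts(st,th,s,L)
        b=proj(P([[12,-12,-38],[12,12,-38],[12,-12,38],[12,12,38],[5.5,0,-99.5]]),'wrist',st)+[wx,wy]
        r=[]
        l=sorted([b[0,0],b[1,0]]); l2=sorted([b[2,0],b[3,0]])
        r+= [(l[0]-W['shL'])/.7,(l[1]-W['shR'])/.7,(l2[0]-W['enL'])/.7,(l2[1]-W['enR'])/.7]
        b2=proj(P([[12,0,-40],[12,0,40]]),'wrist',st)+[wx,wy]
        r+=[(b2[0,1]-W['shY'])/1,(b2[1,1]-W['enY'])/1.5,(b[4,1]-W['tipY'])/1]
        a=proj(P([[0,0,-60],[0,0,-90],[0,0,-100]]),'side')+[sx,sy]; d=a[1]-a[0]
        r+=[(np.degrees(np.arctan2(d[1],d[0]))-ang)/2.5]+list((a[2]-S)/1)
        return np.r_[r,np.array([wx,wy,sx,sy])/1.5, s/15,o/4]
    q=least_squares(f,[21,-8,0,0,0,0,0])
    C=np.linalg.inv(q.jac.T@q.jac)**1 if True else 0
    print('th,s,o,wx,wy,sx,sy',q.x.round(2),'sd',np.sqrt(np.diag(C))[:3].round(2)); print(q.fun.round(2))
    L=np.array([[q.x[2],0,-100]]); print('tip',probe_pts(st,q.x[0],q.x[1],L).round(4))
    return q.x
if __name__=='__main__':
    st=ctrl.get_state()
    c=lambda x:270+x/3; r=lambda y:160+y/3
    W=dict(shL=c(80),shR=c(212),enL=c(51),enR=c(246),shY=r(203),enY=r(573),tipY=r(76))
    fit(st,W,np.array([212,470])/6+[230,170],57.5)
E
python3 fit.py
python3 - <<'E'
from h import *
b=cv2.imread('pics/w10.png'); cv2.imwrite('pics/w10b.png',cv2.convertScaleAbs(b,alpha=1.6,beta=20))
b=cv2.imread('pics/s10.png')[280:520,50:280]; cv2.imwrite('pics/s10b.png',cv2.resize(b,None,fx=3,fy=3))
E
```

```text
th,s,o,wx,wy,sx,sy [19.62 -7.54  5.07 -2.55  0.39  1.48 -1.12] sd [0.54 1.15 1.19]
[ 0.24 -0.14  0.27  0.42 -1.17  0.48  0.67 -1.68 -0.66  0.5  -1.7   0.26
  0.99 -0.74 -0.5   1.27]
tip [[ 0.4982 -0.0199  0.1606]]
```

View pics/s10b.png

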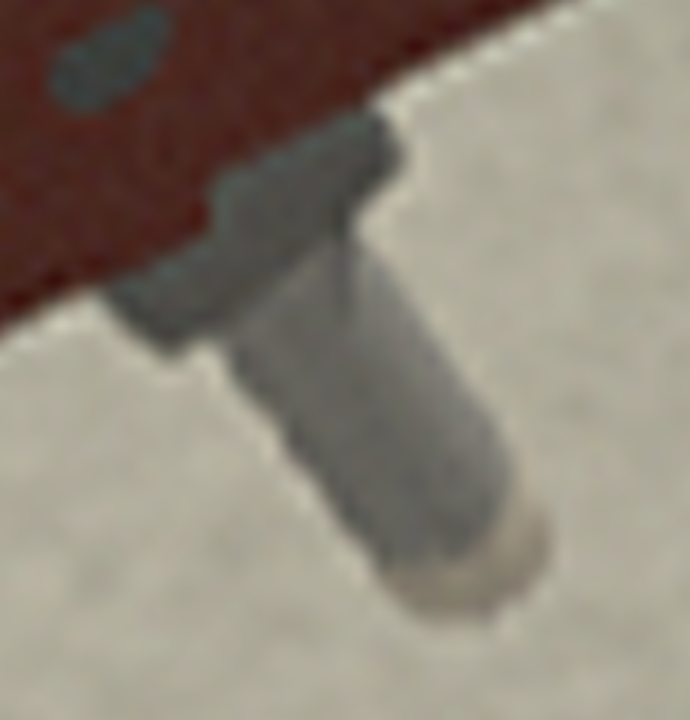

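View pics/w10b.png

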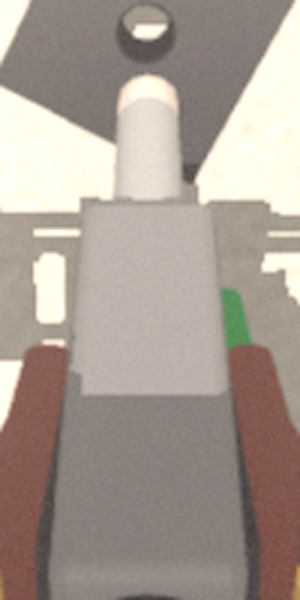

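>>> play_rows --series '[[[0.74, 0, 3], 0, 2], [[0, 0, 3.5], 0, 2], [[0, 0, 2], 0, 2], [[0, 0, 1], 0, 2], [[0, 0, 1.0], 0, 2], [[0, 0, 0], 0, 2], [[0, 0, 0], 0, 2]]' --grip_force 30

```text
time: 14.18
position: [0.4658, -0.0198, 0.138]
tool_rot: [3.141, -0.0, 0.0]
contact_force: [-1.9, 0.8, -0.5]
gripper_width: 0.0241
```

```bash
python3 - <<'E'
from h import *
st=ctrl.get_state(); im2=ctrl.camera('wrist')
print(st['position'],st['contact_force'],st['torque'])
f=lambda x:cv2.resize(cv2.convertScaleAbs(x[:,:,::-1],alpha=2),(390,480),interpolation=cv2.INTER_CUBIC)
cv2.imwrite('pics/x11.png',f(im2[160:260,280:360]))
E
```

```text
[ 0.46584981 -0.01984458  0.13801249] [-1.93989002  0.81264339 -0.54984806] [ 0.11017339  0.41909145 -0.00049382]
```

View pics/x11.png

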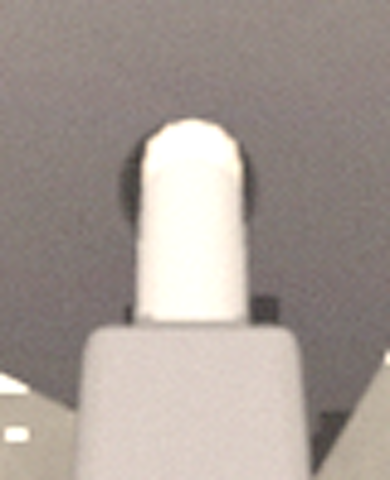

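>>> play_rows --series '[[[-0.2, 0, 0], 0, 2], [[-0.2, 0, 0.05], 0, 2], [[-0.2, 0, 0.05], 0, 2], [[-0.2, 0, 0.05], 0, 2], [[-0.2, 0, 0.1], 0, 2], [[-0.1, 0, 0], 0, 2], [[0, 0, 0], 0, 2]]' --grip_force 12

```text
time: 15.1
position: [0.4549, -0.0198, 0.1352]
tool_rot: [-3.142, 0.0, -0.0]
contact_force: [1.8, -0.2, -0.8]
gripper_width: 0.0243
```

```bash
python3 - <<'E'
from h import *
st=ctrl.get_state(); im=ctrl.camera('wrist'); crop(im,'w12',270,160,370,360,3)
print(st['position'],st['contact_force'],st['torque'])
E
```

```text
[ 0.45491848 -0.01980875  0.13515102] [ 1.76481202 -0.18311006 -0.83972403] [ 0.10115674 -0.57332653  0.04729242]
```

View pics/w12.png

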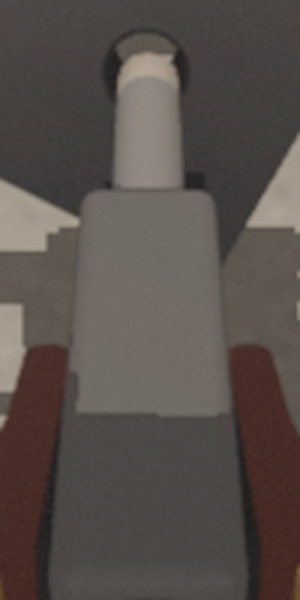

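>>> play_rows --series '[[[0, 0, 0], 0, 2], [[0, 0, 0], 0, 2], [[0, 0, -1.5], 0, 2], [[0, 0, -2], 0, 2], [[0, 0, -3], 0, 2], [[0, 0, -4], 0, 2], [[0, 0, 0], 0, 2], [[0, 0, 0], 0, 2]]' --grip_force 45

```text
time: 16.15
position: [0.4541, -0.02, 0.24]
tool_rot: [3.141, -0.0, -0.001]
contact_force: [-0.6, -0.2, -1.7]
gripper_width: 0.0231
```

```bash
python3 - <<'E'
from h import *
st=ctrl.get_state(); im=ctrl.camera('side'); crop(im[220:265,230:285],'s13',0,0,55,45,13)
im=ctrl.camera('wrist'); crop(im,'w13',270,160,370,360,3)
print(st['position'],st['contact_force'],st['torque'])
E
```

```text
[ 0.45408322 -0.02000246  0.24000029] [-0.64223967 -0.23055525 -1.69780201] [ 0.00519892 -0.00027871  0.01346167]
```

View pics/s13.png

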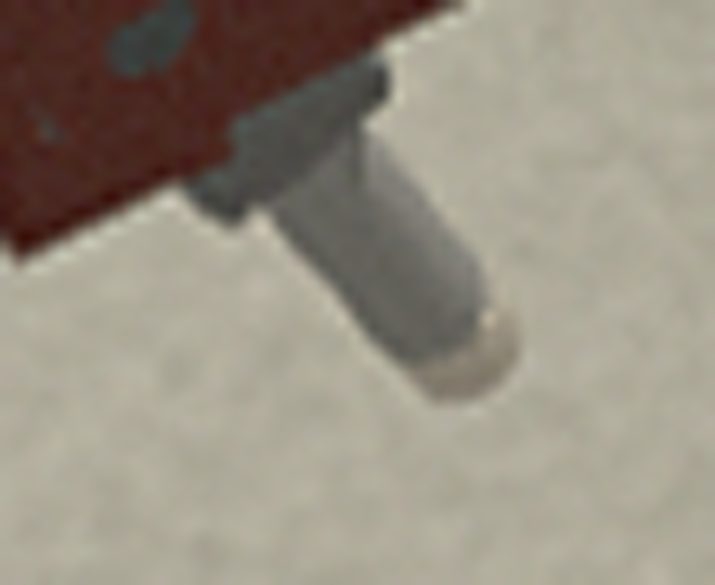

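View pics/w13.png

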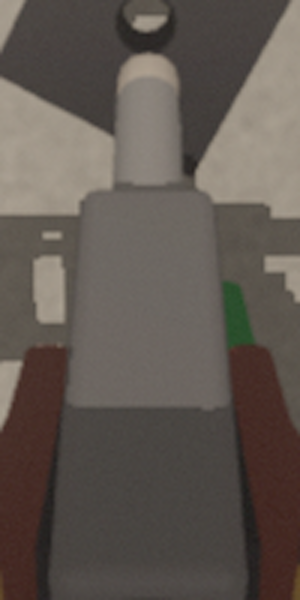

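```bash
python3 - <<'E'
from fit import *
st=ctrl.get_state()
c=lambda x:270+x/3; r=lambda y:160+y/3
W=dict(shL=c(82),shR=c(213),enL=c(49),enR=c(247),shY=r(190),enY=r(573),tipY=r(53))
x=fit(st,W,np.array([485,368])/13+[230,220],50.5)
S=np.array([480,365])/13+[230,220]
for a in (49,52): fit(st,W,S,a)
E
```

```text
th,s,o,wx,wy,sx,sy [22.18 -8.37  6.24 -2.4   0.61  1.91 -0.9 ] sd [0.55 1.12 1.21]
[-0.8  -0.04  1.48  0.1  -1.56  0.84  0.73 -0.65 -0.85  0.4  -1.6   0.41
  1.27 -0.6  -0.56  1.56]
tip [[ 0.5004 -0.0199  0.1598]]
th,s,o,wx,wy,sx,sy [22.28 -8.49  6.08 -2.4   0.63  1.61 -1.07] sd [0.55 1.12 1.22]
[-0.78 -0.05  1.56  0.02 -1.53  0.93  0.63 -0.12 -0.72  0.48 -1.6   0.42
  1.08 -0.71 -0.57  1.52]
tip [[ 0.5004 -0.0199  0.1597]]
th,s,o,wx,wy,sx,sy [22.03 -8.13  6.43 -2.41  0.47  1.72 -1.04] sd [0.55 1.12 1.21]
[-0.84 -0.01  1.37  0.23 -1.59  0.78  0.86 -1.15 -0.76  0.46 -1.6   0.31
  1.15 -0.69 -0.54  1.61]
tip [[ 0.5002 -0.0199  0.16  ]]
```

>>> play_rows --series '[[[0.18, 0, 3], 0, 2], [[0, 0, 3.5], 0, 2], [[0, 0, 2], 0, 2], [[0, 0, 1], 0, 2], [[0, 0, 1.0], 0, 2], [[0, 0, 0], 0, 2], [[0, 0, 0], 0, 2]]' --grip_force 35

```text
time: 17.12
position: [0.457, -0.0198, 0.1356]
tool_rot: [3.141, -0.0, 0.001]
contact_force: [-0.7, -0.5, -0.7]
gripper_width: 0.0239
```

>>> play_rows --series '[[[0, 0, 0], 0, 2], [[-0.2, 0, 0], 0, 2], [[-0.2, 0, 0.1], 0, 2], [[-0.15, 0, 0.1], 0, 2], [[0, 0, 0], 0, 2], [[0, 0, 0], 0, 2]]' --grip_force 12

```text
time: 17.88
position: [0.4513, -0.0198, 0.1332]
tool_rot: [-3.142, 0.0, -0.001]
contact_force: [2.0, 0.1, 0.9]
gripper_width: 0.0241
```

>>> play_rows --series '[[[0, 0, 0], 0, 2], [[0, 0, 0], 0, 2], [[0, 0, -1.5], 0, 2], [[0, 0, -2], 0, 2], [[0, 0, -3], 0, 2], [[0, 0, -4], 0, 2], [[0, 0, 0], 0, 2], [[0, 0, 0], 0, 2]]' --grip_force 45

```text
time: 18.88
position: [0.4503, -0.02, 0.2379]
tool_rot: [3.141, -0.001, -0.002]
contact_force: [-1.0, -0.7, -2.4]
gripper_width: 0.024
```

```bash
python3 - <<'E'
from h import *
st=ctrl.get_state(); im=ctrl.camera('side'); crop(im[220:265,230:285],'s14',0,0,55,45,13)
im=ctrl.camera('wrist'); crop(im,'w14',270,160,370,360,3)
print(st['position'],st['contact_force'],st['torque'])
E
```

```text
[ 0.45031702 -0.02002184  0.23788606] [-0.95084741 -0.69345856 -2.37908776] [0.0200147  0.07109513 0.03889645]
```

View pics/s14.png

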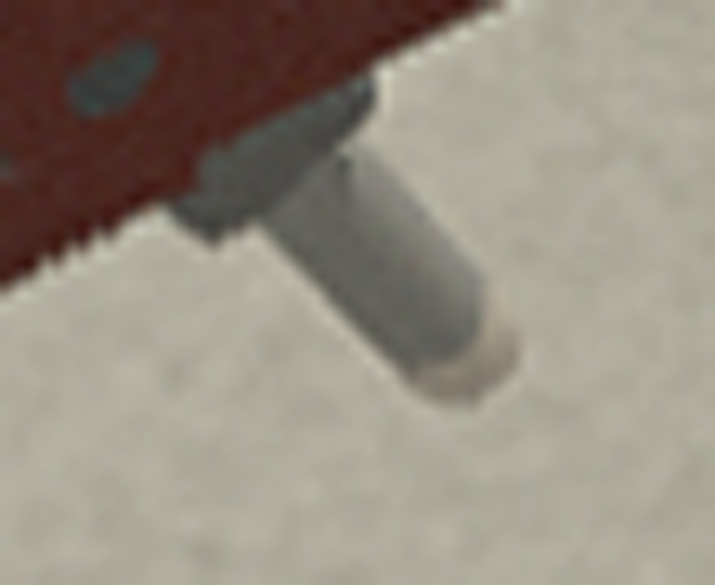

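View pics/w14.png

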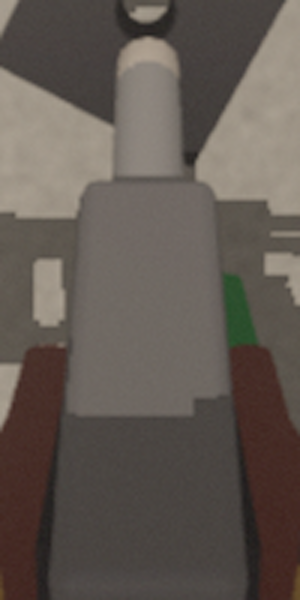

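```bash
python3 - <<'E'
from fit import *
st=ctrl.get_state()
c=lambda x:270+x/3; r=lambda y:160+y/3
W=dict(shL=c(81),shR=c(214),enL=c(49),enR=c(247),shY=r(181),enY=r(578),tipY=r(38))
x=fit(st,W,np.array([485,368])/13+[230,220],47.5)
for th in (23,25): 
    a=proj(probe_pts(st,th,-8,[[5,0,-50],[5,0,-90]]),'side'); d=a[1]-a[0]; print(th,np.degrees(np.arctan2(d[1],d[0])))
E
```

```text
th,s,o,wx,wy,sx,sy [23.99 -8.49  6.95 -2.41  0.57  1.87 -1.  ] sd [0.56 1.09 1.22]
[-0.62 -0.19  1.39  0.18 -1.37  0.77  0.6  -0.77 -0.83  0.44 -1.61  0.38
  1.25 -0.67 -0.57  1.74]
tip [[ 0.5004 -0.02    0.1595]]
23 46.878033044706015
25 43.748394559599824
```

```bash
python3 - <<'E'
from h import *
ctrl.camera('top'); m=ctrl.masks_of('pot_rim','top'); print([(x['rect'],x['p']) for x in m][:2])
p=ctrl.spot_point('pot_rim','top')[0]['pixel']
print(atz(p,'top',.045),atz((195.3,268),'top',.045),atz((196.4,199.1),'side',.045),atz((197.5,273),'top',.045))
im=cv2.imread('pics/top0.png')[:,:,::-1]; crop(im,'pot',160,235,240,305,8)
E
```

```text
[([442.6, 274.8, 504.7, 330.7], 0.56), ([178.7, 253.9, 218.5, 291.2], 0.55)]
[0.50760608 0.23908395 0.045     ] [0.51692549 0.24304966 0.045     ] [0.51097486 0.24000057 0.045     ] [0.50797839 0.23855861 0.045     ]
```

View pics/pot.png

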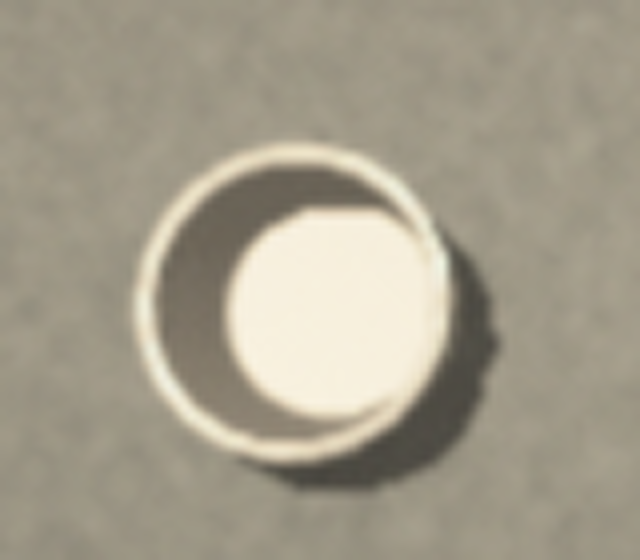

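>>> play_rows --series '[[[0.4, -5.2, 0], 0, 2], [[0.4, -5.2, 0], 0, 2], [[0.4, -5.2, 0], 0, 2], [[0.4, -5.2, 0], 0, 2], [[0, -5.2, 0], 0, 2], [[0, 0, 0], 0, 2], [[0, 0, 0], 0, 2]]'

```text
time: 20.0
position: [0.467, 0.2395, 0.2374]
tool_rot: [3.141, 0.0, -0.002]
contact_force: [-0.8, -0.5, -1.3]
gripper_width: 0.0243
```

>>> play_rows --series '[[[-0.6, 0, 3], 0, 2], [[0, 0, 3], 0, 2], [[0, 0, 3], 0, 2], [[0, 0, 0], 0, 2], [[0, 0, 0], 0, 2]]'

```text
time: 20.62
position: [0.4619, 0.2395, 0.1491]
tool_rot: [-3.141, 0.002, -0.001]
contact_force: [-0.0, -0.8, -0.4]
gripper_width: 0.0242
```

```bash
python3 - <<'E'
from h import *
st=ctrl.get_state(); im=ctrl.camera('wrist'); crop(im,'w15',180,60,460,360,1.8); im=ctrl.camera('side'); crop(im,'s15',140,120,280,240,4)
print(st['position'],st['contact_force'])
E
```

```text
[0.4619317  0.23952625 0.14911466] [-0.04731429 -0.80197124 -0.43053815]
```

View pics/w15.png

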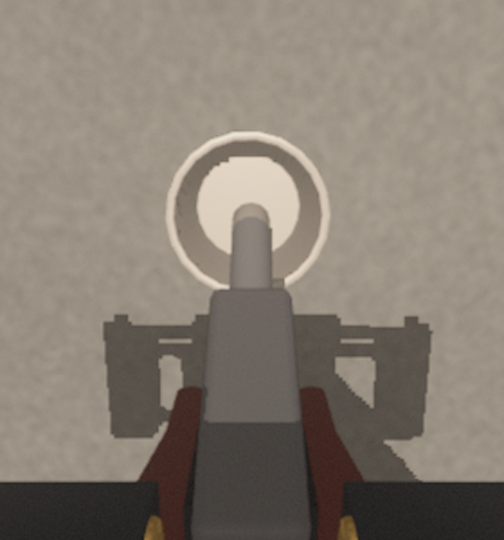

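View pics/s15.png

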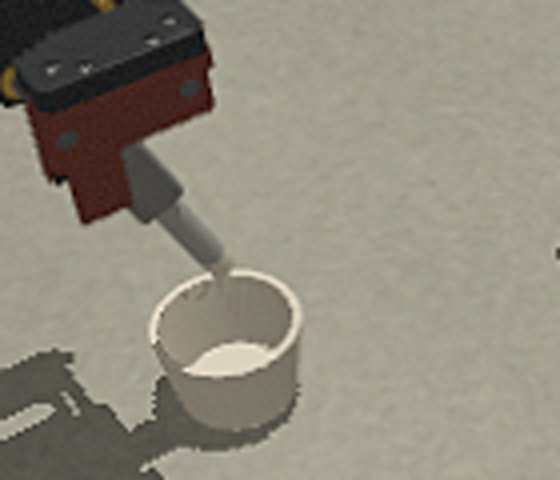

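The tip is centred over the mouth: wrist crop tip (252,212), rim centre (248,212). I'll dip now.

>>> play_rows --series '[[[0, 0, 2], 0, 2], [[0, 0, 1.7], 0, 2], [[0, 0, 1.2], 0, 2], [[0, 0, 0.4], 0, 2], [[0, 0, 0], 0, 2], [[0, 0, 0], 0, 2], [[0, 0, 0], 0, 2]]'

```text
time: 21.6
position: [0.4615, 0.2403, 0.0956]
tool_rot: [-3.141, 0.0, -0.001]
contact_force: [0.1, 0.9, -0.6]
gripper_width: 0.0235
```

```bash
python3 - <<'E'
from h import *
st=ctrl.get_state(); im=ctrl.camera('wrist'); a=im; im=ctrl.camera('side')
f=lambda x:cv2.resize(x[:,:,::-1],(390,480),interpolation=cv2.INTER_CUBIC)
cv2.imwrite('pics/x16.png',np.hstack([f(a[60:260,240:402]),f(im[150:240,160:233])]))
print(st['position'],st['contact_force'])
E
```

```text
[0.46146678 0.24027652 0.09555675] [ 0.14112524  0.94819221 -0.55121813]
```

View pics/x16.png

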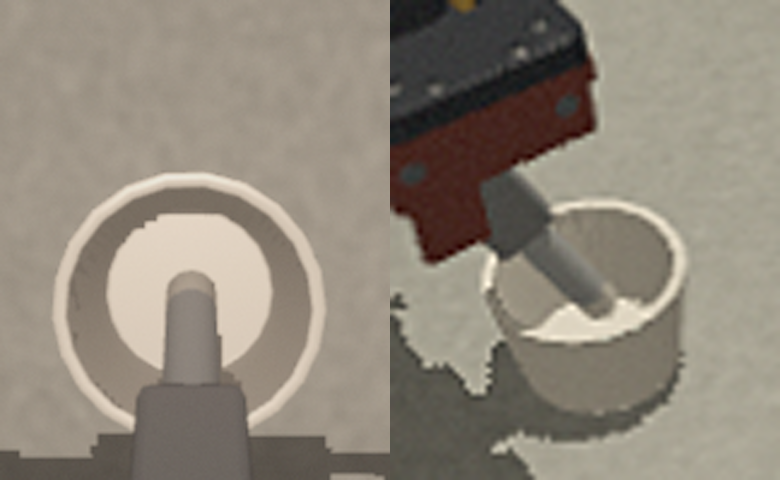

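>>> play_rows --series '[[[0, 0, 0.4], 0, 2], [[0, 0, 0], 0, 2], [[0, 0, 0], 0, 2], [[0, 0, -2], 0, 2], [[0, 0, -4], 0, 2], [[0, 0, -4.5], 0, 2], [[0, 0, -4.5], 0, 2], [[-0.7, 3, 0], 0, 2], [[-0.7, 4.5, 0], 0, 2], [[-0.7, 5, 0], 0, 2], [[-0.7, 5, 0], 0, 2]]'

```text
time: 23.08
position: [0.4328, 0.0637, 0.2413]
tool_rot: [3.141, 0.0, 0.001]
contact_force: [0.4, 0.4, -1.2]
gripper_width: 0.0242
```

>>> play_rows --series '[[[-0.8, 5, 0], 0, 2], [[-0.8, 5, 0], 0, 2], [[-0.8, 5, 0], 0, 2], [[-0.8, 5, 0], 0, 2], [[-0.8, 5, 0], 0.7, 2], [[-0.75, 4.2, 0], 0, 2], [[0, 0, 0], 0, 2], [[0, 0, 0], 0, 2]]'

```text
time: 24.08
position: [0.3853, -0.226, 0.2411]
tool_rot: [-3.141, 0.019, 0.0]
contact_force: [-0.4, 0.6, -1.5]
gripper_width: 0.0235
```

```bash
python3 - <<'E'
from h import *
st=ctrl.get_state(); Rt=R.from_rotvec(st['tool_rot']).as_matrix(); print(np.degrees(np.arctan2(Rt[1,0],Rt[0,0])))
print(st['position'],st['contact_force'])
a=ctrl.camera('side'); cv2.imwrite('pics/s17.png',a[:,:,::-1]); b=ctrl.camera('wrist'); cv2.imwrite('pics/w17.png',b[:,:,::-1])
print(proj([.4486,-.2274,.085],'wrist',st))
E
```

```text
-0.6842806762495292
[ 0.38525614 -0.225995    0.24110626] [-0.44253595  0.57387894 -1.54910048]
[[321.20827187 153.80412387]]
```

View pics/s17.png

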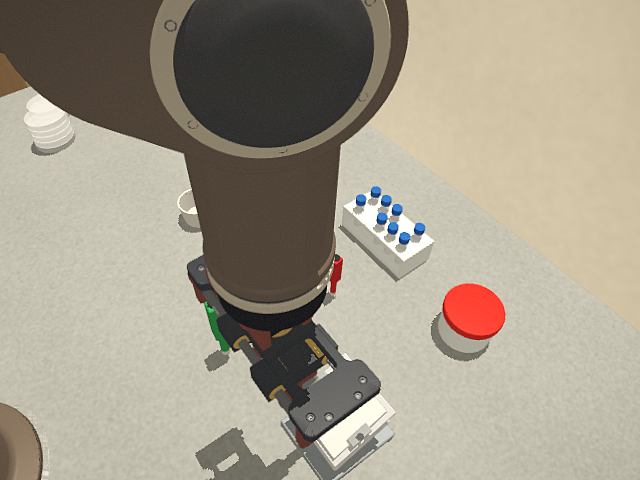

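View pics/w17.png

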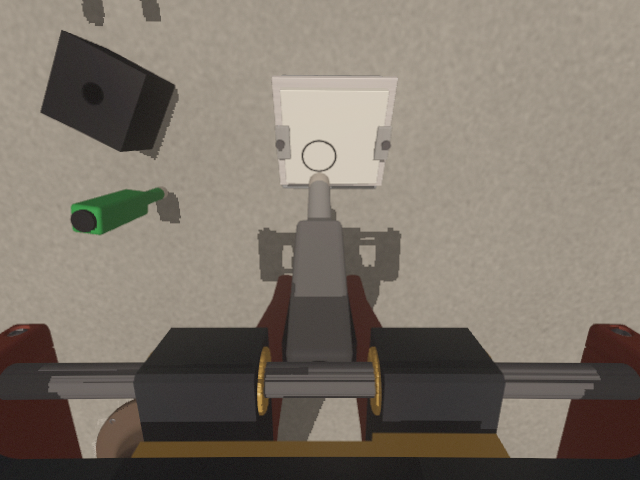

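>>> play_rows --series '[[[0.2, 0.1, 2], 0, 2], [[0.2, 0, 2], 0, 2], [[0.1, 0, 2], 0, 2], [[0, 0, 0], 0, 2], [[0, 0, 0], 0, 2]]'

```text
time: 24.8
position: [0.3907, -0.2274, 0.1819]
tool_rot: [3.141, -0.018, 0.001]
contact_force: [0.3, 0.3, -0.3]
gripper_width: 0.0237
```

```bash
python3 - <<'E'
from h import *
F=[]
for i in range(4):
    b=ctrl.camera('wrist'); st=ctrl.get_state(); F.append(np.r_[st['contact_force'],st['position']])
print(np.round(F,4)); crop(b,'w18',240,90,400,380,2)
a=ctrl.camera('side'); crop(a,'s18',240,320,420,480,4)
print((proj([.4486,-.2274,.085],'wrist',st)-[240,90])*2)
E
```

```text
[[ 0.722  -0.1026 -1.0111  0.3907 -0.2276  0.182 ]
 [-0.5026  0.3645 -0.3011  0.3907 -0.2278  0.1821]
 [ 0.2185  0.5387 -1.255   0.3906 -0.2279  0.182 ]
 [ 0.4994 -0.0018 -1.1496  0.3905 -0.2279  0.1819]]
[[157.88174656 151.51935657]]
```

View pics/w18.png

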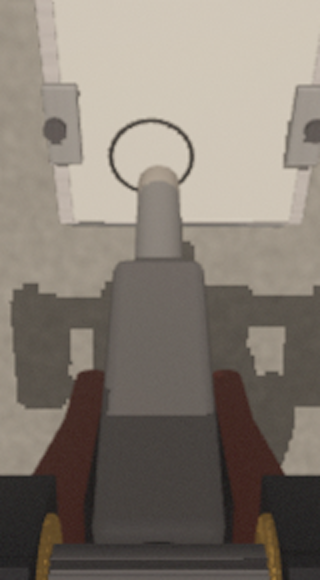

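View pics/s18.png

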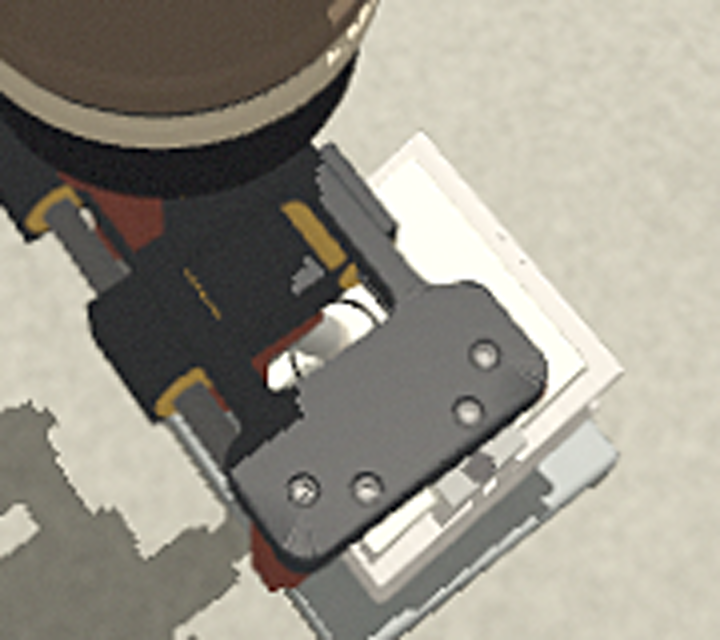

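>>> play_rows --series '[[[0.2, -0.25, 0.45], 0, 2], [[0.2, 0, 0.45], 0, 2], [[0, 0, 0], 0, 2], [[0, 0, 0], 0, 2]]'

```text
time: 25.55
position: [0.3941, -0.2254, 0.172]
tool_rot: [-3.141, 0.019, 0.0]
contact_force: [0.0, -0.7, -1.7]
gripper_width: 0.024
```

```bash
python3 - <<'E'
from h import *
F=[]
for i in range(3):
    b=ctrl.camera('wrist'); st=ctrl.get_state(); F.append(np.r_[st['contact_force'],st['position']])
print(np.round(F,4)); crop(b,'w19',260,110,380,250,4.2)
P=st['position']+[.050,0,-.0784]; print((proj([P,P+[-.0003,.0,.0],[.4475,-.2255,.085]],'wrist',st)-[260,110])*4.2)
E
```

```text
[[-0.6742  0.0901 -1.4241  0.3941 -0.2254  0.1721]
 [-0.3205  0.5008 -1.0229  0.3942 -0.2254  0.1722]
 [-0.0991  0.2185 -1.3935  0.3942 -0.2254  0.1722]]
[[251.56987293 293.05328763]
 [251.59130914 294.86229461]
 [251.59649494 266.82706235]]
```

View pics/w19.png

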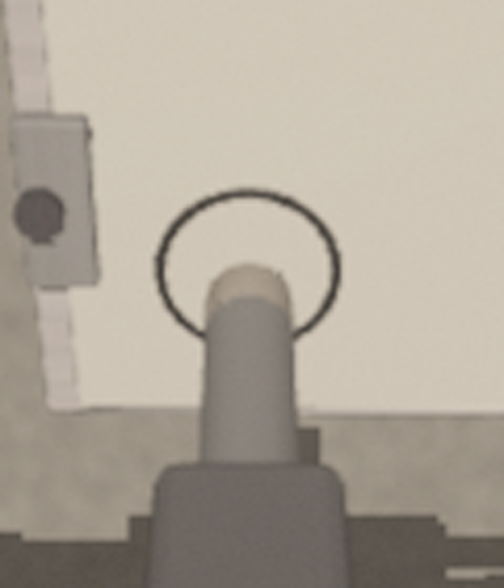

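>>> play_rows --series '[[[0.15, 0, 0.32], 0, 2], [[0.15, 0, 0.32], 0, 2], [[0, 0, 0], 0, 2], [[0, 0, 0], 0, 2]]'

```text
time: 26.2
position: [0.3971, -0.2254, 0.1657]
tool_rot: [-3.141, 0.019, 0.0]
contact_force: [0.3, 0.1, -1.3]
gripper_width: 0.0239
```

>>> play_rows --series '[[[0.09, 0, 0.18], 0, 2], [[0, 0, 0], 0, 2]]'

```text
time: 26.45
position: [0.398, -0.2254, 0.1638]
tool_rot: [-3.141, 0.019, 0.0]
contact_force: [0.5, 0.1, 0.2]
gripper_width: 0.0241
```

>>> play_rows --series '[[[0.08, 0, 0.18], 0, 2], [[0, 0, 0], 0, 2]]'

```text
time: 26.7
position: [0.3989, -0.2255, 0.1622]
tool_rot: [3.141, -0.019, 0.0]
contact_force: [0.4, 0.7, 0.2]
gripper_width: 0.0235
```

```bash
python3 - <<'E'
from h import *
F=[]
for i in range(5):
    b=ctrl.camera('wrist'); st=ctrl.get_state(); F.append(np.r_[st['contact_force'],st['position']])
print(np.round(F,4),np.mean(F,0).round(4)); crop(b,'w20',260,110,380,250,4.2)
E
```

```text
[[-0.4065 -0.2616  0.9666  0.3989 -0.2255  0.1622]
 [-0.5852  0.7621  1.1662  0.3989 -0.2255  0.1622]
 [-0.1569  0.2711  0.1681  0.3989 -0.2255  0.1622]
 [-1.1237  0.3773  0.4341  0.3989 -0.2255  0.1622]
 [-0.4676  0.5267  1.2491  0.3989 -0.2255  0.1622]] [-0.5479  0.3351  0.7968  0.3989 -0.2255  0.1622]
```

View pics/w20.png

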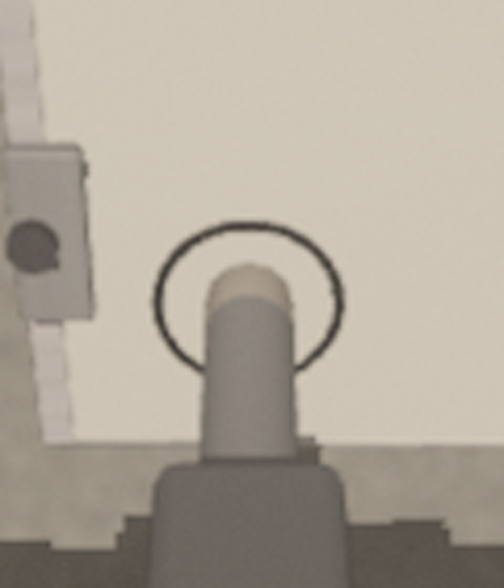

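>>> play_rows --series '[[[0.09, 0, 0.18], 0, 2], [[0.08, 0, 0.18], 0, 2], [[0, 0, 0], 0, 2]]'

```text
time: 27.32
position: [0.4006, -0.2255, 0.1585]
tool_rot: [3.141, -0.019, 0.0]
contact_force: [-0.4, -0.1, 2.5]
gripper_width: 0.0239
```

```bash
python3 - <<'E'
from h import *
F=[]
for i in range(8):
    b=ctrl.camera('wrist'); st=ctrl.get_state(); F.append(np.r_[st['contact_force'],st['position']])
print(np.mean(F,0).round(4),np.std(F,0).round(2)[:3],st['torque']); crop(b,'w21',260,110,380,250,4.2)
E
```

```text
[-1.2651  0.0492  2.4672  0.4006 -0.2255  0.1586] [0.48 0.51 0.47] [-0.01665741  0.17781608 -0.05456044]
```

View pics/w21.png

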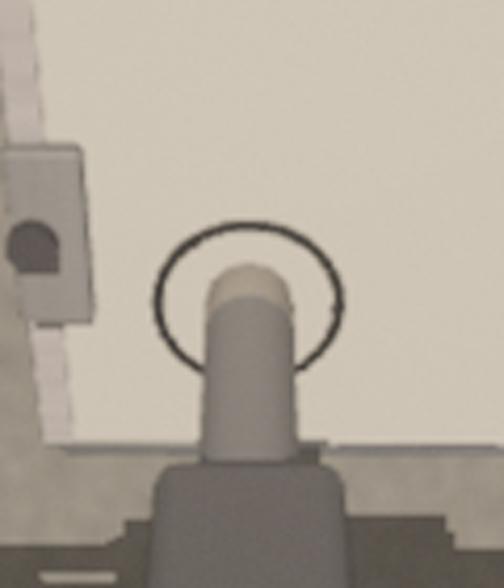

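>>> play_rows --series '[[[0.05, 0, 0.12], 0, 2], [[0.06, 0, 0.12], 0, 2], [[0, 0, 0], 0, 2], [[0, 0, 0], 0, 2]]'

```text
time: 28.22
position: [0.4017, -0.2255, 0.1562]
tool_rot: [3.141, -0.019, 0.0]
contact_force: [-1.2, -0.0, 3.5]
gripper_width: 0.0239
```

```bash
python3 - <<'E'
from h import *
F=[]
for i in range(8):
    b=ctrl.camera('wrist'); st=ctrl.get_state(); F.append(np.r_[st['contact_force'],st['position']])
m=np.mean(F,0); print(m.round(4),st['torque'],st['gripper_width']); print('N',(m[2]+1.25)*.906-(m[0]+.1)*.423)
crop(b,'w22',240,90,400,380,2)
a=ctrl.camera('side'); cv2.imwrite('pics/s22.png',a[:,:,::-1]); a=ctrl.camera('top'); cv2.imwrite('pics/t22.png',a[:,:,::-1])
E
```

```text
[-1.5817 -0.1154  3.7268  0.4017 -0.2255  0.1562] [-0.123754    0.19759239  0.00989731] 0.023750310918843397
N 5.135746315922403
```

View pics/w22.png

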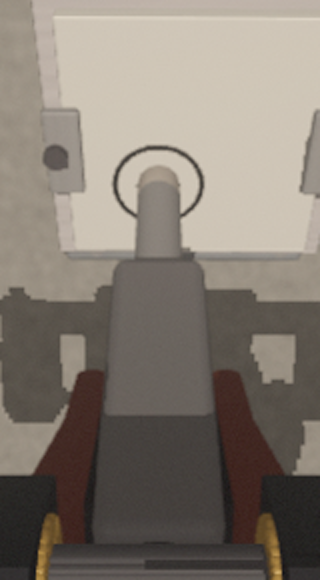

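View pics/s22.png

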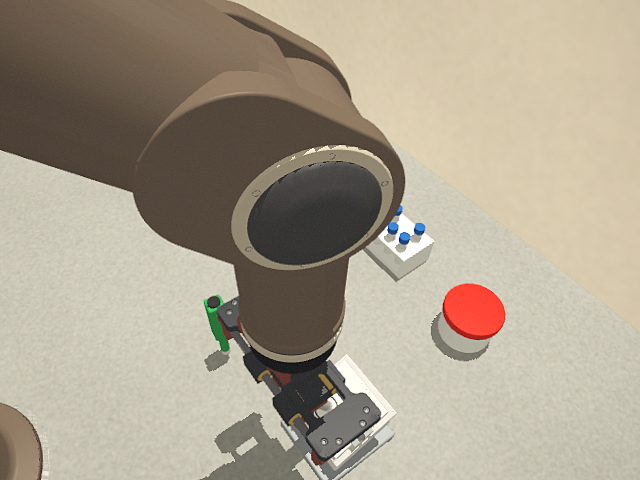

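View pics/t22.png

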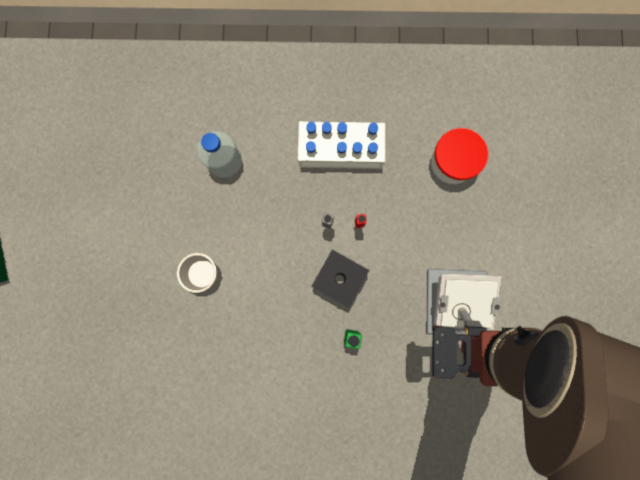

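```bash
python3 - <<'E'
from station import ctrl
s=ctrl.get_state(); print(s['time'],s['contact_force'],s['gripper_width']); print(ctrl.finish_job())
E
```

```text
28.725 [-1.33476202  0.09765363  3.75591665] 0.02393407017477407
the job is handed in; nothing more can be done
None
```

I wetted the probe in the pot and handed the job in at 28.7 s. It was still gripped and pressed inside the ring on the sample plate, close to 25° but not exactly square.

- **Tilting the probe:** the tool can only turn about its own axis. I took the larger grey probe from the black stand and tilted it in the grip by levering its stem against the edge of the stand's hole. This took three passes. The probe slid about 8 mm in the grip during this, and I allowed for that.
- **Dip:** I lowered the tip about 30 mm below the pot's rim, well off the floor. The pot was not touched.
- **Pressing:** I set the tip in the ring, pushed along the plate's normal, and stopped there.

**Last checks**
- **Force:** about 5.1 N along the normal, averaged over 8 readings. That works out to about 8 mm of sink and agrees with the distance travelled after contact.
- **Position:** the tip sits within about 2 mm of the ring's centre, and it did not slip while pressing.
- **Surroundings:** in the top view, the pot, stand, other pens, bottle, rack and tub are where they started.

**Less certain**
- **Squareness:** the tilt estimates ranged from about 22.5° to 24°. The side view alone gave the lowest and the combined fit gave 24 ± 0.6°. The probe may therefore be 1 to 2.5° off square. I could not check it from the side while pressing because the arm blocked that view.
- **Sideways load:** the measured force leaned about 17° from vertical rather than 25°, so there is also a sideways load of about 0.8 N on the tip.

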